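# Put the nested pastry cutters away under their cover

## Robot

A 7-joint arm with a two-finger parallel gripper is mounted at the origin on a cart in front of the work surface, level with it; the furniture and walls round the work are solid. World frame = base frame: x ahead of the robot, y to its left, z up, the work surface at z = 0. Lengths are in mm, angles in degrees, forces in N, time in s.
With the tool pointing down it reaches from about 400 to 850 mm from the base axis. Payload 10.4 kg.
Tool frame: the origin (TCP) lies on the centre line of the jaws, within the pads' length; the fingertips stand 22 mm ahead of it and the grasp point (between the pads) lies 3 mm ahead of it; z points along the fingers, y is the line along which they close (so a half turn about z gives the same grasp; the last joint's range is limited). The gripper opens to 85 mm and grips with 20 to 120 N. Pads are 22 mm wide; open, the fingers measure 114 mm over their backs; the gripper's body (76 mm by 85 mm) begins 54 mm behind the grasp point. The pads swing forward as they close: fully open they stand 13 mm farther back than shut.
Start: joints at [-71.368, 19.034, -3.707, 83.658, 1.238, 77.344, -5.071], TCP at [213.007, 587.603, 253.338] pointing down, gripper open.
Joint ranges: [-148.97, 148.97], [-28.65, 121.19], [-84.17, 76.75], [9.2, 138.47], [-72.65, 252.65], [3.7, 117.97], [-149.18, 149.18]. Speed limits (degrees/s): [127.2, 127.2, 159.86, 159.86, 180, 180, 180].

## Interface

Orientations are given as a 3x3 rotation matrix whose columns are the frame's x, y, z axes.
In Python, from plant import ctrl gives the robot as it stands.
- The arm moves only by the tool arm_command, never from a script. Its argument "deltas" is a list of rows, each a list of 3 entries, a list of its own where there are three numbers: the shift along the tool's x, y, z each as a share of 0.15 m, from -1 to 1, then the turn, a rotation vector about the tool's x, y, z each as a share of 0.5 rad, from -1 to 1, then the opening, from -1 (shut) to 1 (fully open). In form: [[[x, y, z], [wx, wy, wz], gripper], ...]. A call has 1 to 10 rows; each row shifts and turns the commanded pose from where the row before left it, along the tool's axes as they then stand; what a row does not reach is not made up. A row lasts 1/12 s, in which the tool goes at most 41.7 mm and 7.16 degrees, less where a joint would pass 70% of its speed; a pose out of reach is approached as far as the arm can. A call with a number of a shift or a turn outside -1 to 1 is refused whole. A call with a gripper value outside its range is refused whole. The fingers move at their own pace and stop on an object; the grip force is fixed at half the most. Time passes only in rows, so rows that do not move let the fingers close. It gives the time, the measured TCP pose, the force, the opening and the grip force at its end, in the units of the state.
- ctrl.state(): the state, without advancing time (a new reading comes with each control period).
- ctrl.camera(name): name is "side" or "top"; returns the picture (400x640x3 uint8, blue, green, red); there is no depth.
- ctrl.get_calibration(name): a dict with "fx", "fy", "cx", "cy" (pixels), "dist_coeffs" ([k1, k2, p1, p2, k3] as OpenCV has them; the pictures are not rectified), "extrinsics" (4x4, takes a point from camera to world coordinates). Camera axes: x right, y up, looking along -z (the intrinsics and any distortion apply to the point x, -y, -z); pixel columns grow to the right and rows downward; lengths in mm; the calibration is good to about 2 mm. A picture is of the moment at which its call begins. get_calibration takes no time and is no camera call.
- ctrl.finish_job(): hands the job in; it is judged then, once.
The state is a dict: "clock": time; "qpos": joint angles; "qvel": joint speeds; "tau": joint torques, N m; "ee_pos": TCP position; "ee_rot": TCP orientation; "force": force on the tool from outside, world axes, zero at the start; "torque": the same for the moment, N m; "finger_gap": finger opening in mm; "grip_force": force on a finger pad.
Only numpy, scipy, OpenCV 4.12 (cv2) and the standard library are available. Lean on these libraries where they do the work, as an engineer would, in place of code of your own. Each camera call takes 0.05 s, during which the arm holds its last target. There are 200 camera calls.

## Task

Put the pastry cutters away: stand them in the middle of the white base dish one inside another, starting with the smallest (red) and lowering each next larger one over it (yellow, green, then blue), all flat on the dish. Then set the white cover over them so that it sits level on the dish inside its rim. Leave the timer, the salt shaker and the spice jar standing where they are.

Things in the scene. Friction and masses are not known exactly. Their poses are not given: they have to be found in the camera images.
- cutter_small: Smallest pastry cutter: open steel ring, 36 mm outside diameter, wall 2.5, 26 high, edge down; a steel strap arches over it along its x axis with a red grip bar on top: 26 mm long in x, 14 wide in y, from 41 to 50 mm above the edge; grip across the 14 mm. 50 g. Origin: ring centre at the lower edge, z up; its x starts within 0.5 rad of the world's.
- cutter_medium: Second smallest pastry cutter: open steel ring, 56 mm outside diameter, wall 2.5, 28 high, edge down; a steel strap arches over it along its x axis with a yellow grip bar on top: 34 mm long in x, 14 wide in y, from 57 to 66 mm above the edge; grip across the 14 mm. 70 g. Origin: ring centre at the lower edge, z up; its x starts within 0.5 rad of the world's. Fits over a smaller one at any yaw.
- cutter_large: Second largest pastry cutter: open steel ring, 76 mm outside diameter, wall 2.5, 30 high, edge down; a steel strap arches over it along its x axis with a green grip bar on top: 40 mm long in x, 14 wide in y, from 73 to 82 mm above the edge; grip across the 14 mm. 90 g. Origin: ring centre at the lower edge, z up; its x starts within 0.5 rad of the world's. Fits over a smaller one at any yaw.
- cutter_biggest: Largest pastry cutter: open steel ring, 96 mm outside diameter, wall 2.5, 32 high, edge down; a steel strap arches over it along its x axis with a blue grip bar on top: 46 mm long in x, 14 wide in y, from 89 to 98 mm above the edge; grip across the 14 mm. 120 g. Origin: ring centre at the lower edge, z up; its x starts within 0.5 rad of the world's. Fits over a smaller one at any yaw.
- base_dish: White shallow round dish, the base of the set, loose on the worktop (0.5 kg), 143 mm across at its flared steel-edged rim, 12 mm high. Its flat inner floor is 3 mm above its underside and 126 mm across; the inner wall flares out to 138 mm at the top. Origin: centre of its underside; z up. (Behind the work, from x = 0.54 m, y = -0.19 to 0.26, stands a 0.38 m tall wire rack.)
- cover: White round steel cover, an upside-down cup standing on its open edge: outside diameter 119 mm, wall 2.5, inside height 106, top face at 109. Black knob on the top centre, diameter 27 mm, from 109 to 135 mm above the edge; grip it there. The edge belongs on the dish's floor (3.5 mm play all round; the flared rim guides it in). 210 to 420 g. Origin: centre of the lower edge; z up.
- timer: Bystander: red and white wind-up kitchen timer, 67 mm across, 54 mm high. Origin: centre of its underside.
- salt_shaker: Bystander: glass salt shaker with a grey domed top, 44 mm across, 90 mm high. Origin: centre of its underside.
- spice_jar: Bystander: spice jar with a green cap, 46 mm across, 105 mm high. Origin: centre of its underside.

How it is judged:
By the outcome, as a careful person would: the job done as asked, in the order asked, and still so for the second after the job is handed in, with the robot touching nothing.
It also fails if it takes over 144 s, if anything falls off the work surface, if the arm or the gripper's body presses on something with over 40 N, if the wrist force passes 120 N, or if a joint passes its speed limit or range.

## Working session

There is one attempt and no reset: what is moved stays moved. The work goes in short steps, Python scripts to look and compute and a tool call to move; the robot and the scene stay as the last step left them, time stands still between calls to the robot, and variables do not carry over. Pictures are saved under pics/ and viewed, at most 14 in all, crops included, and the job is handed in when it is done.

Besides the shell and the picture viewer there is one more tool, called after ">>>" by a JSON object that holds its "fn" and its "kwargs", one argument or row to a line. arm_command: Moves the arm, as the interface text tells. Its arguments: {"type":"object","properties":{"deltas":{"type":"array"}},"required":["deltas"]}

```bash
mkdir -p pics; python3 - <<'E'
from plant import ctrl
import cv2
for n in("top","side"):
    cv2.imwrite(f"pics/{n}0.png",ctrl.camera(n)); c=ctrl.get_calibration(n); print(n,c)
s=ctrl.state(); print({k:s[k] for k in("clock","ee_pos","ee_rot","finger_gap","force")})
E
```

```text
top {'fx': 409.4912346104113, 'fy': 409.4912346104113, 'cx': 325.8270803141932, 'cy': 202.2896295875749, 'dist_coeffs': array([-0.06847382,  0.        ,  0.        ,  0.        ,  0.        ]), 'extrinsics': array([[-1.94416015e-02,  9.92296265e-01, -1.22352549e-01,
         3.22776534e+02],
       [-9.99709217e-01, -1.75474280e-02,  1.65399167e-02,
         9.73841346e+00],
       [ 1.42655250e-02,  1.22638533e-01,  9.92348873e-01,
         1.31944163e+03],
       [ 0.00000000e+00,  0.00000000e+00,  0.00000000e+00,
         1.00000000e+00]])}
side {'fx': 390.39440756785956, 'fy': 390.39440756785956, 'cx': 318.7793103369302, 'cy': 196.11580844630328, 'dist_coeffs': array([-0.06154603,  0.        ,  0.        ,  0.        ,  0.        ]), 'extrinsics': array([[-9.88935863e-01,  9.35028529e-02, -1.15165425e-01,
         3.29814540e+02],
       [-1.47747409e-01, -5.51293058e-01,  8.21125245e-01,
         1.11976796e+03],
       [ 1.32876535e-02,  8.29055596e-01,  5.59008280e-01,
         7.92871579e+02],
       [ 0.00000000e+00,  0.00000000e+00,  0.00000000e+00,
         1.00000000e+00]])}
{'clock': 0.1, 'ee_pos': array([212.92863009, 587.28461422, 252.61128512]), 'ee_rot': array([[-9.40121634e-01,  3.40838932e-01, -3.68741540e-04],
       [ 3.40839126e-01,  9.40120884e-01, -1.18926781e-03],
       [-5.86871465e-05, -1.24373794e-03, -9.99999225e-01]]), 'finger_gap': 85.67328674791071, 'force': array([-0.18117664, -0.50478298, -0.31071073])}
```

View pics/top0.png

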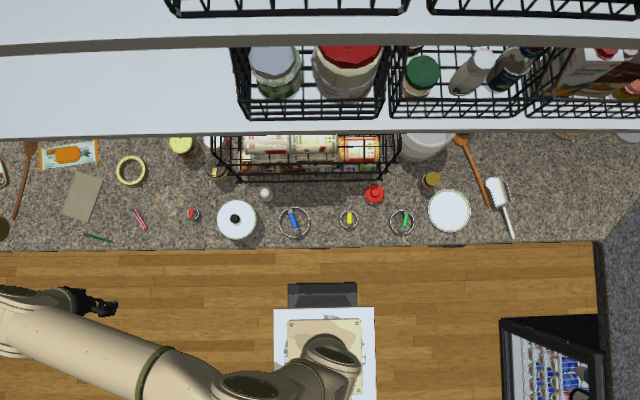

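View pics/side0.png

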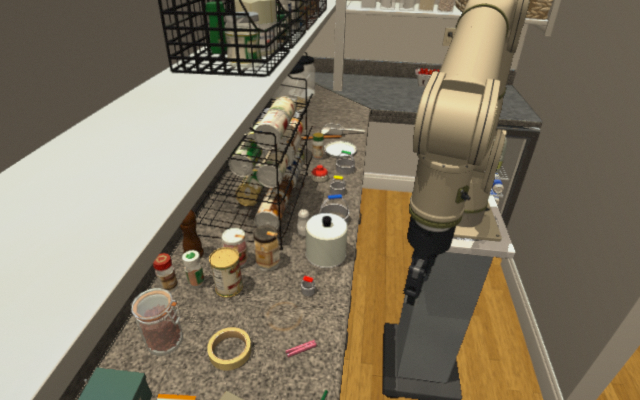

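The top view shows, left to right: red cutter (193,213), cover (237,220), blue (294,221), yellow (348,217), green (402,220) and dish (449,210). The salt shaker is at (265,194), the timer at (374,194) and the jar at (431,180). I'll enlarge both views.

```bash
python3 - <<'E'
import cv2
a=cv2.imread("pics/top0.png"); b=cv2.imread("pics/side0.png")
# top: cols 175-335 & 325-485, rows 170-245 ; x5
def z(i,x,y,w,h,s): return cv2.resize(i[y:y+h,x:x+w],None,fx=s,fy=s,interpolation=cv2.INTER_CUBIC)
cv2.imwrite("pics/t1.png",cv2.vconcat([z(a,180,185,160,60,5),z(a,330,185,160,60,5)]))
cv2.imwrite("pics/s1.png",z(b,270,130,100,75,8)); cv2.imwrite("pics/s2.png",z(b,280,190,80,110,5))
E
```

```text
(no output)
```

View pics/t1.png

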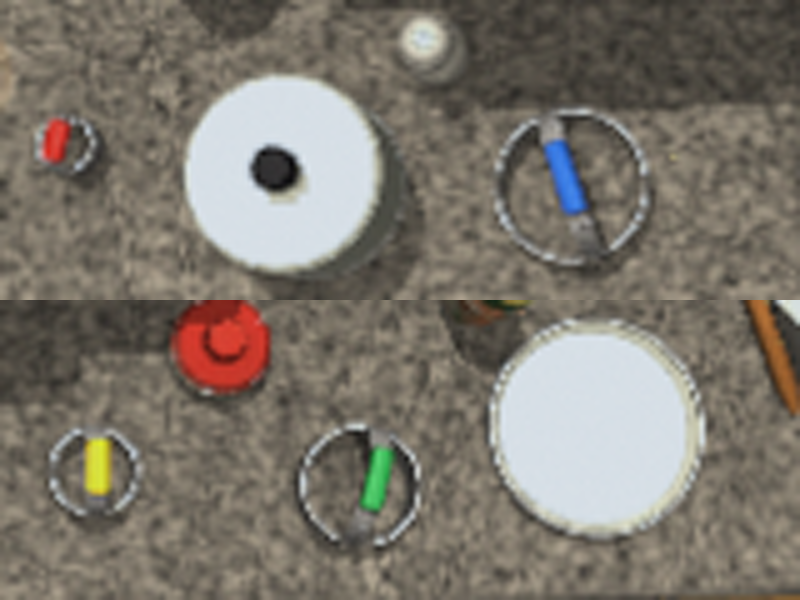

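View pics/s1.png

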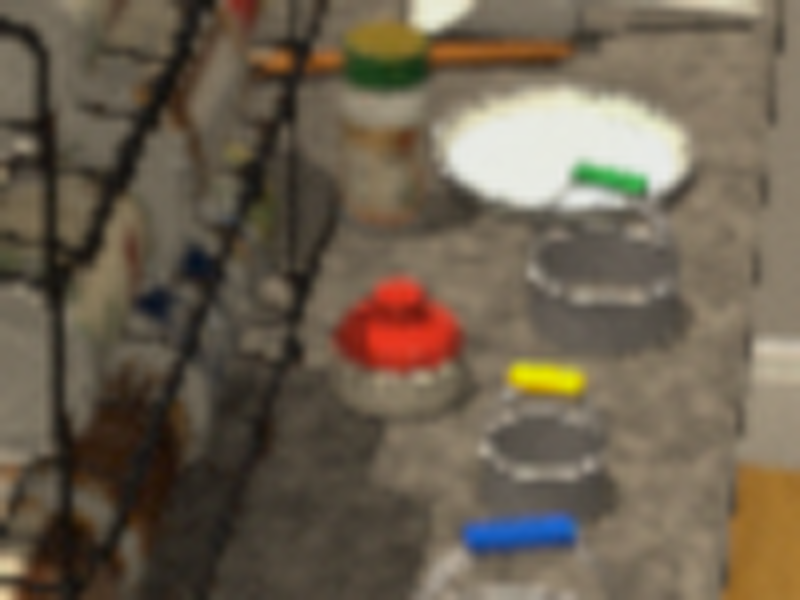

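View pics/s2.png

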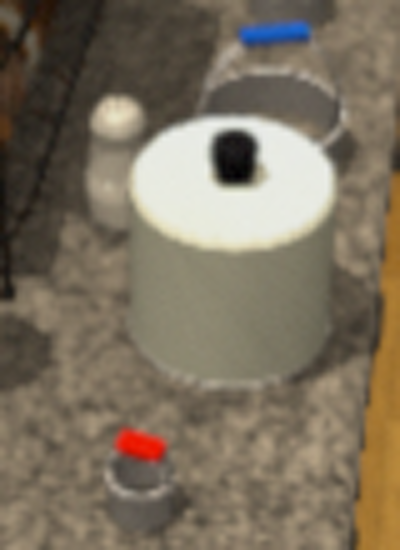

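Enlarged, the top crop shows the cover disc centred at about crop (283,173) and the dish rim at about (597,429). The bars are clear in both views: in the side view green is near full pixel (346,152), yellow (338,177), blue (335,197) and red (308,279). I'll triangulate the bar centroids from colour masks.

```bash
cat > h.py <<'E'
import cv2,numpy as np
from plant import ctrl
def ray(n,p):
    c=ctrl.get_calibration(n);K=np.array([[c["fx"],0,c["cx"]],[0,c["fy"],c["cy"]],[0,0,1]])
    u=cv2.undistortPoints(np.array([[p]],float),K,c["dist_coeffs"])[0,0]
    E=c["extrinsics"];d=E[:3,:3]@np.array([u[0],-u[1],-1.]);return E[:3,3],d/np.linalg.norm(d)
def atz(n,p,z):
    o,d=ray(n,p);return o+d*(z-o[2])/d[2]
def tri(pt,ps):
    (o,d),(q,e)=ray("top",pt),ray("side",ps)
    s=np.linalg.lstsq(np.c_[d,-e],q-o,rcond=None)[0];a=o+s[0]*d;b=q+s[1]*e
    return (a+b)/2,np.linalg.norm(a-b)
H={"red":[(0,8),(174,180)],"yellow":[(25,33)],"green":[(50,75)],"blue":[(100,120)]}
def mask(img,col,roi,s=120):
    x,y,w,h=roi;hsv=cv2.cvtColor(img[y:y+h,x:x+w],cv2.COLOR_BGR2HSV);m=0
    for a,b in H[col]: m=m|cv2.inRange(hsv,(a,s,90),(b,255,255))
    n,l,st,ce=cv2.connectedComponentsWithStats(m)
    k=1+np.argmax(st[1:,4]);ys,xs=np.where(l==k);return np.c_[xs+x,ys+y].astype(float)
def dn(p,s,off): return [(v+.5)/s-.5+o for v,o in zip(p,off)]
E
python3 - <<'E'
from h import *
np.set_printoptions(precision=1,suppress=True)
a=cv2.imread("pics/top0.png"); b=cv2.imread("pics/side0.png")
R={"red":((180,200,25,25),(298,272,20,15),45.5),"yellow":((335,205,28,25),(328,170,20,14),61.5),"green":((385,205,35,30),(336,145,22,14),77.5),"blue":((275,205,40,35),(322,188,24,16),93.5)}
for k,(t,s,z) in R.items():
    mt,ms=mask(a,k,t),mask(b,k,s);ct,cs=mt.mean(0),ms.mean(0)
    P,g=tri(ct,cs);Q=atz("top",ct,z+2);S=atz("side",cs,z)
    v=np.linalg.svd(mt-ct,full_matrices=False)[2][0]*5;D=atz("top",ct+v,z)-atz("top",ct-v,z)
    v2=np.linalg.svd(ms-cs,full_matrices=False)[2][0]*5;D2=atz("side",cs+v2,z)-atz("side",cs-v2,z)
    yaw=[np.degrees(np.arctan(d[1]/d[0])) for d in(D,D2)]
    print(k,len(mt),len(ms),ct,cs,P,"gap",round(g,1),"top@z",Q,"side@z",S,"yaw",np.round(yaw,1))
for n,p,z in(("covertop",dn((283.5,173.5),5,(180,185)),109),("knob",dn((273,167),5,(180,185)),133),("dish",dn((597.5,129),5,(330,185)),12),
  ("ringB",dn((573,187),5,(180,185)),32),("ringG",dn((360,186),5,(330,185)),30),("ringY",dn((95.5,172.5),5,(330,185)),28),("ringR",dn((67,145),5,(180,185)),26),
  ("timer",dn((221,47),5,(330,185)),54),("salt",dn((424,40),5,(180,185)),90)): print(n,p,atz("top",p,z))
for n,p,z in(("covertop",dn((233,181),5,(280,190)),109),("knob",dn((236,140),5,(280,190)),133),("dish",dn((566,150),8,(270,130)),12)): print("side",n,p,atz("side",p,z))
print(tri(dn((273,167),5,(180,185)),dn((236,140),5,(280,190))),tri(dn((283.5,173.5),5,(180,185)),dn((233,181),5,(280,190))),tri(dn((597.5,129),5,(330,185)),dn((566,150),8,(270,130))))
E
```

```text
red 35 60 [190.9 212.7] [307.7 278.5] [454.5 411.   49. ] gap 0.7 top@z [454.3 411.4  47.5] side@z [455.4 407.6  45.5] yaw [ -7.7 -11.4]
yellow 53 29 [349.1 218. ] [338.  176.4] [428.4 -81.5  68.1] gap 2.3 top@z [427.6 -81.8  63.5] side@z [430.5 -92.4  61.5] yaw [ -1.5 -10. ]
green 53 12 [404.9 220.3] [345.8 151.8] [ 416.6 -250.7   81.6] gap 1.7 top@z [ 416.  -251.1   79.5] side@z [ 418.  -258.7   77.5] yaw [-15.7 -18.9]
blue 73 48 [292.6 220.1] [334.7 196.1] [422.3  89.6  97.3] gap 1.6 top@z [421.6  89.7  95.5] side@z [423.6  84.   93.5] yaw [17.1 20.4]
covertop [236.3, 219.3] [425.9 255.9 109. ]
knob [234.2, 218.0] [427.8 257.2 133. ]
dish [449.1, 210.4] [ 450.4 -411.4   12. ]
ringB [294.2, 222.0] [420.8  89.   32. ]
ringG [401.6, 221.8] [ 415.2 -250.8   30. ]
ringY [348.7, 219.1] [427.1 -83.1  28. ]
ringR [193.0, 213.6] [453.5 411.4  26. ]
timer [373.8, 194.0] [ 502.3 -162.    54. ]
salt [264.4, 192.6] [507.3 174.9  90. ]
side covertop [326.2, 225.8] [428.  259.7 109. ]
side knob [326.8, 217.6] [427.7 253.1 133. ]
side dish [340.3125, 148.3125] [ 453.  -413.9   12. ]
(array([427.4, 256.6, 135.7]), np.float64(0.17637336568629067)) (array([427.2, 256.5, 106.4]), np.float64(2.1963281657584264)) (array([ 451.5, -411. ,   13.4]), np.float64(2.4662924409542297))
```

All the measured heights agree with the text to within about 2–7 mm, and the two views agree too. I'm taking red at (454,411) yaw −9, yellow (428,−82.5) yaw −2, green (416,−251) yaw −16, blue (421.5,89.5) yaw 18, cover (427.3,256.5) and dish (451,−411). First move: above the red cutter.

>>> {"fn": "arm_command", "kwargs": {
  "deltas": [
    [[0, 0, 0], [0, 0, -0.192], 1],
    [[0, 0, 0], [0, 0, -0.192], 1],
    [[-0.22, -0.113, 0.085], [0, 0, 0], 1],
    [[-0.22, -0.113, 0.085], [0, 0, 0], 1],
    [[-0.22, -0.113, 0.085], [0, 0, 0], 1],
    [[-0.22, -0.113, 0.085], [0, 0, 0], 1],
    [[-0.22, -0.113, 0.085], [0, 0, 0], 1],
    [[-0.22, -0.113, 0.085], [0, 0, 0], 1],
    [[-0.22, -0.113, 0.085], [0, 0, 0], 1],
    [[-0.22, -0.113, 0.085], [0, 0, 0], 1]
  ]
}}

```text
clock: 0.93
ee_pos: [453.9, 411.2, 150.5]
ee_rot: [[-0.988, 0.155, -0.0], [0.155, 0.988, -0.0], [0.0, -0.0, -1.0]]
force: [1.4, 1.2, 0.2]
finger_gap: 85.4
grip_force: 0.0
```

```bash
cat > go.py <<'E'
import sys,numpy as np
from plant import ctrl
from scipy.spatial.transform import Rotation as Ro
# usage: go.py x y z yaw  -> turn (share, total), then shift (share, total) in tool axes after the turn
np.set_printoptions(precision=3,suppress=True)
s=ctrl.state();R=s["ee_rot"];x,y,z,w=map(float,sys.argv[1:5])
c,d=np.cos(np.radians(w)),np.sin(np.radians(w));T=np.array([[-c,d,0],[-d,-c,0],[0,0,-1.]]);T[:,1]=np.cross(T[:,2],T[:,0])
rv=Ro.from_matrix(R.T@T).as_rotvec()/.5;sh=T.T@(np.array([x,y,z])-s["ee_pos"])/150
print("t",round(s["clock"],2),"pos",s["ee_pos"],"gap",round(s["finger_gap"],1),"F",s["force"],"turn",rv,"rows",np.linalg.norm(rv)*28.65/7.16,"shift",sh,"rows",np.linalg.norm(sh)*150/41.7)
print("q",np.asarray(s["qpos"]))
E
python3 go.py 454 411 60 -9
```

```text
t 0.93 pos [453.868 411.229 150.495] gap 85.4 F [1.376 1.167 0.165] turn [-0.001 -0.     0.003] rows 0.011272868247147492 shift [-0.001 -0.001  0.603] rows 2.170157029576921
q [-48.811  21.567   2.945  93.094  -1.192  65.39   35.503]
```

>>> {"fn": "arm_command", "kwargs": {
  "deltas": [
    [[0, 0, 0.15], [0, 0, 0], 1],
    [[0, 0, 0.15], [0, 0, 0], 1],
    [[0, 0, 0.15], [0, 0, 0], 1],
    [[0, 0, 0.1], [0, 0, 0], 1],
    [[0, 0, 0.053], [0, 0, 0], 1],
    [[0, 0, 0], [0, 0, 0], -1],
    [[0, 0, 0], [0, 0, 0], -1],
    [[0, 0, 0], [0, 0, 0], -1],
    [[0, 0, 0], [0, 0, 0], -1],
    [[0, 0, 0], [0, 0, 0], -1]
  ]
}}

```text
clock: 1.77
ee_pos: [453.2, 413.1, 61.9]
ee_rot: [[-0.988, 0.155, 0.001], [0.155, 0.988, 0.001], [-0.001, 0.001, -1.0]]
force: [0.4, -0.6, -0.5]
finger_gap: 25.5
grip_force: 0.0
```

>>> {"fn": "arm_command", "kwargs": {
  "deltas": [
    [[0, 0, 0], [0, 0, 0], -1],
    [[0, 0, 0], [0, 0, 0], -1],
    [[0, 0, 0], [0, 0, 0], -1],
    [[0, 0, 0], [0, 0, 0], -1]
  ]
}}

```text
clock: 2.1
ee_pos: [453.1, 413.0, 61.6]
ee_rot: [[-0.988, 0.155, 0.001], [0.155, 0.988, 0.001], [-0.001, 0.001, -1.0]]
force: [-1.5, -0.7, 5.5]
finger_gap: 12.1
grip_force: 61.5
```

>>> {"fn": "arm_command", "kwargs": {
  "deltas": [
    [[0, 0, -0.05], [0, 0, 0], -1],
    [[0, 0, -0.15], [0, 0, 0], -1],
    [[0, 0, -0.25], [0, 0, 0], -1],
    [[0, 0, -0.25], [0, 0, 0], -1],
    [[0, 0, -0.25], [0, 0, 0], -1],
    [[0, 0, -0.2], [0, 0, 0], -1],
    [[0, 0, -0.05], [0, 0, 0], -1],
    [[0, 0, 0], [0, 0, 0], -1]
  ]
}}

```text
clock: 2.77
ee_pos: [453.6, 413.4, 244.1]
ee_rot: [[-0.988, 0.155, 0.003], [0.155, 0.988, 0.004], [-0.003, 0.004, -1.0]]
force: [0.5, -0.2, -0.9]
finger_gap: 12.1
grip_force: 60.7
```

```bash
python3 - <<'E'
from h import *
b=ctrl.camera("side");a=ctrl.camera("top")
z=lambda i,x,y,w,h,s:cv2.resize(i[y:y+h,x:x+w],None,fx=s,fy=s,interpolation=cv2.INTER_CUBIC)
cv2.imwrite("pics/c1.png",z(b,270,180,100,120,5))
E
python3 go.py 451 -411 260 -9
```

```text
t 2.87 pos [452.42  412.361 239.916] gap 12.2 F [ 0.541 -0.015  0.109] turn [-0.002 -0.001  0.003] rows 0.013634726345041502 shift [-0.849 -5.423 -0.134] rows 19.75078128911176
q [-49.224  17.7     3.249  87.1    -1.028  75.293  35.207]
```

View pics/c1.png

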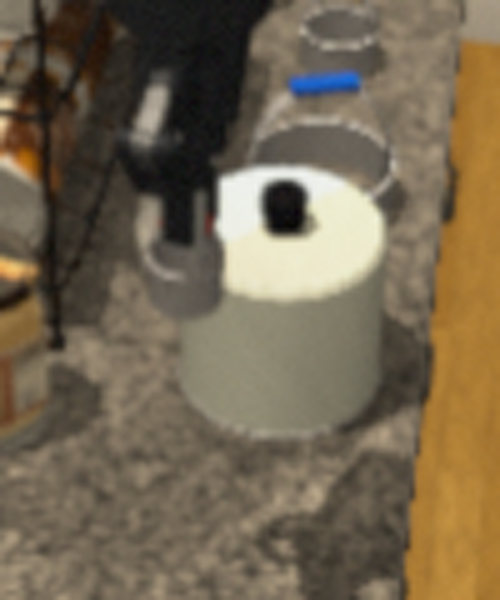

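The red cutter hangs level in the fingers, with its ring at about crop (180,260). I'll carry it across to the dish.

>>> {"fn": "arm_command", "kwargs": {
  "deltas": [
    [[-0.015, -0.1, -0.04], [0, 0, 0], -1],
    [[-0.03, -0.2, -0.04], [0, 0, 0], -1],
    [[-0.04, -0.25, 0], [0, 0, 0], -1],
    [[-0.04, -0.25, 0], [0, 0, 0], -1],
    [[-0.04, -0.25, 0], [0, 0, 0], -1],
    [[-0.04, -0.25, 0], [0, 0, 0], -1],
    [[-0.04, -0.25, 0], [0, 0, 0], -1],
    [[-0.04, -0.25, 0], [0, 0, 0], -1],
    [[-0.04, -0.25, 0], [0, 0, 0], -1],
    [[-0.04, -0.25, 0], [0, 0, 0], -1]
  ]
}}

```text
clock: 3.7
ee_pos: [452.0, 61.4, 250.9]
ee_rot: [[-0.988, 0.155, -0.003], [0.155, 0.988, -0.001], [0.003, -0.001, -1.0]]
force: [1.4, 0.6, -0.3]
finger_gap: 12.2
grip_force: 60.7
```

>>> {"fn": "arm_command", "kwargs": {
  "deltas": [
    [[-0.04, -0.25, 0], [0, 0, 0], -1],
    [[-0.04, -0.25, 0], [0, 0, 0], -1],
    [[-0.04, -0.25, 0], [0, 0, 0], -1],
    [[-0.04, -0.25, 0], [0, 0, 0], -1],
    [[-0.04, -0.25, 0], [0, 0, 0], -1],
    [[-0.04, -0.25, 0], [0, 0, 0], -1],
    [[-0.04, -0.25, 0], [0, 0, 0], -1],
    [[-0.04, -0.25, 0], [0, 0, 0], -1],
    [[-0.04, -0.25, 0], [0, 0, 0], -1],
    [[-0.03, -0.2, 0], [0, 0, 0], -1]
  ]
}}

```text
clock: 4.53
ee_pos: [452.6, -311.2, 251.0]
ee_rot: [[-0.988, 0.156, -0.003], [0.156, 0.988, -0.0], [0.003, -0.0, -1.0]]
force: [0.9, -0.0, -0.8]
finger_gap: 11.6
grip_force: 60.7
```

>>> {"fn": "arm_command", "kwargs": {
  "deltas": [
    [[-0.02, -0.15, 0], [0, 0, 0], -1],
    [[0, 0, 0], [0, 0, 0], -1],
    [[0, 0, 0], [0, 0, 0], -1]
  ]
}}

```text
clock: 4.78
ee_pos: [452.2, -332.3, 250.8]
ee_rot: [[-0.987, 0.158, -0.004], [0.158, 0.987, 0.0], [0.004, -0.0, -1.0]]
force: [0.2, 1.4, -0.4]
finger_gap: 11.8
grip_force: 60.6
```

```bash
python3 go.py 450.5 -411 64.5 -9
```

```text
t 4.78 pos [ 452.211 -332.264  250.776] gap 11.8 F [ 0.236  1.379 -0.407] turn [-0.    -0.008 -0.003] rows 0.033939758061363984 shift [-0.071 -0.52   1.242] rows 4.84988428812149
q [ -4.194  12.826  41.805  95.584  -8.686  75.144 120.073]
```

>>> {"fn": "arm_command", "kwargs": {
  "deltas": [
    [[0, 0, 0], [0, 0, 0.19], -1],
    [[0, 0, 0], [0, 0, 0.19], -1],
    [[-0.043, -0.124, 0.1], [0, 0, 0], -1],
    [[-0.042, -0.124, 0.2], [0, 0, 0], -1],
    [[-0.042, -0.125, 0.2], [0, 0, 0], -1],
    [[-0.042, -0.124, 0.2], [0, 0, 0], -1],
    [[0, 0, 0.1], [0, 0, 0], -1],
    [[0, 0, 0], [0, 0, 0], -1]
  ]
}}

```text
clock: 5.45
ee_pos: [450.1, -408.0, 127.9]
ee_rot: [[-0.941, 0.339, -0.007], [0.339, 0.941, 0.004], [0.008, 0.002, -1.0]]
force: [0.3, 1.0, 0.4]
finger_gap: 12.0
grip_force: 60.6
```

```bash
python3 go.py 451 -411 64.5 -20
```

```text
t 5.45 pos [ 450.12  -408.009  127.856] gap 12.0 F [0.321 1.006 0.406] turn [ 0.004 -0.016  0.006] rows 0.06914018233202697 shift [-0.012 -0.017  0.422] rows 1.5211769708833278
q [  5.978  27.154  41.127  96.323 -19.346  64.355 122.771]
```

>>> {"fn": "arm_command", "kwargs": {
  "deltas": [
    [[-0.012, -0.017, 0.1], [0.004, -0.016, 0.006], -1],
    [[0, 0, 0.12], [0, 0, 0], -1],
    [[0, 0, 0.1], [0, 0, 0], -1],
    [[0, 0, 0.06], [0, 0, 0], -1],
    [[0, 0, 0.02], [0, 0, 0], -1],
    [[0, 0, 0], [0, 0, 0], -1],
    [[0, 0, 0], [0, 0, 0], -1]
  ]
}}

```text
clock: 6.03
ee_pos: [453.9, -413.3, 73.8]
ee_rot: [[-0.94, 0.341, 0.008], [0.341, 0.94, -0.005], [-0.009, -0.002, -1.0]]
force: [-0.2, 0.1, -0.4]
finger_gap: 12.4
grip_force: 60.7
```

```bash
python3 go.py 451 -411 64.5 -20
```

```text
t 6.03 pos [ 453.872 -413.258   73.782] gap 12.4 F [-0.182  0.075 -0.407] turn [-0.004  0.018  0.002] rows 0.07368480500115394 shift [0.023 0.008 0.062] rows 0.23919963466859565
q [  7.9    31.003  39.063  98.433 -22.595  58.094 124.998]
```

>>> {"fn": "arm_command", "kwargs": {
  "deltas": [
    [[0, 0, 0], [0.0, 0.0, 0], -1],
    [[0, 0, 0], [0, 0, 0], -1],
    [[0, 0, 0], [0, 0, 0], -1]
  ]
}}

```text
clock: 6.28
ee_pos: [453.6, -413.6, 73.5]
ee_rot: [[-0.94, 0.342, 0.008], [0.342, 0.94, -0.005], [-0.009, -0.002, -1.0]]
force: [-0.5, 0.0, -0.2]
finger_gap: 12.0
grip_force: 60.7
```

```bash
python3 go.py 451 -411 64.5 -20
```

```text
t 6.28 pos [ 453.564 -413.592   73.475] gap 12.0 F [-0.48   0.046 -0.24 ] turn [-0.004  0.018  0.001] rows 0.07360356937568115 shift [0.022 0.01  0.06 ] rows 0.23231686328093368
q [  7.937  31.028  39.066  98.447 -22.614  58.062 125.022]
```

>>> {"fn": "arm_command", "kwargs": {
  "deltas": [
    [[0.011, 0.005, 0.02], [-0.004, 0.018, 0], -1],
    [[0.011, 0.005, 0.02], [0, 0, 0], -1],
    [[0, 0, 0.01], [0, 0, 0], -1],
    [[0, 0, 0], [0, 0, 0], -1],
    [[0, 0, 0], [0, 0, 0], -1],
    [[0, 0, 0], [0, 0, 0], -1]
  ]
}}

```text
clock: 6.78
ee_pos: [450.7, -410.9, 65.2]
ee_rot: [[-0.94, 0.342, -0.001], [0.342, 0.94, 0.0], [0.001, 0.0, -1.0]]
force: [-0.4, 0.4, -1.4]
finger_gap: 12.2
grip_force: 60.7
```

```bash
python3 go.py 451 -411 64.5 -20
```

```text
t 6.78 pos [ 450.668 -410.875   65.242] gap 12.2 F [-0.397  0.424 -1.378] turn [ 0.    -0.002  0.   ] rows 0.00912519095885457 shift [-0.002 -0.     0.005] rows 0.019724657696346033
q [  8.05   31.58   38.81   98.838 -22.807  57.772 125.142]
```

>>> {"fn": "arm_command", "kwargs": {
  "deltas": [
    [[0, 0, 0.007], [0, 0, 0], -1],
    [[0, 0, 0], [0, 0, 0], -1],
    [[0, 0, 0], [0, 0, 0], 0],
    [[0, 0, 0], [0, 0, 0], 0],
    [[0, 0, 0], [0, 0, 0], 0],
    [[0, 0, 0], [0, 0, 0], 0],
    [[0, 0, 0], [0, 0, 0], 0],
    [[0, 0, -0.05], [0, 0, 0], 0],
    [[0, 0, -0.15], [0, 0, 0], 0],
    [[0, 0, -0.25], [0, 0, 0], 0]
  ]
}}

```text
clock: 7.62
ee_pos: [449.3, -409.4, 129.9]
ee_rot: [[-0.94, 0.342, -0.006], [0.342, 0.94, 0.003], [0.007, 0.001, -1.0]]
force: [1.2, -0.1, -0.2]
finger_gap: 42.3
grip_force: 0.0
```

>>> {"fn": "arm_command", "kwargs": {
  "deltas": [
    [[0, 0, -0.25], [0, 0, 0], 0],
    [[0, 0, -0.15], [0, 0, 0], 0],
    [[0, 0, 0], [0, 0, 0], 0],
    [[0, 0, 0], [0, 0, 0], 0]
  ]
}}

```text
clock: 7.95
ee_pos: [451.3, -411.4, 193.5]
ee_rot: [[-0.94, 0.342, 0.002], [0.342, 0.94, -0.001], [-0.002, -0.0, -1.0]]
force: [-0.3, -0.4, -0.2]
finger_gap: 43.0
grip_force: 0.0
```

```bash
python3 go.py 428 -82.5 150 -2
```

```text
t 7.95 pos [ 451.335 -411.435  193.532] gap 43.0 F [-0.329 -0.355 -0.169] turn [-0.001  0.004 -0.628] rows 2.512013161394741 shift [0.232 2.186 0.29 ] rows 7.976549170007699
q [  4.536  23.37   43.187  92.567 -16.765  70.621 120.978]
```

>>> {"fn": "arm_command", "kwargs": {
  "deltas": [
    [[0.1, 0.223, 0], [0, 0, 0], 0],
    [[0.1, 0.223, 0], [0, 0, 0], 0],
    [[0.1, 0.223, 0], [0, 0, 0], 0],
    [[0.1, 0.223, 0], [0, 0, 0], 0],
    [[0.1, 0.223, 0], [0, 0, 0], 0],
    [[0.1, 0.223, 0], [0, 0, 0], 0],
    [[0.1, 0.223, 0], [0, 0, 0], 0],
    [[0.1, 0.223, 0], [0, 0, 0], 0],
    [[0.096, 0.223, 0], [0, 0, 0], 0],
    [[0, 0, 0], [0, 0, -0.21], 0]
  ]
}}

```text
clock: 8.78
ee_pos: [426.4, -75.4, 190.9]
ee_rot: [[-0.97, 0.241, -0.003], [0.241, 0.971, 0.002], [0.003, 0.001, -1.0]]
force: [-0.0, 0.9, -1.8]
finger_gap: 42.8
grip_force: 0.0
```

>>> {"fn": "arm_command", "kwargs": {
  "deltas": [
    [[0, 0, 0], [0, 0, -0.21], 0.2],
    [[0, 0, 0], [0, 0, -0.208], 0.2],
    [[0, 0, 0.1], [0, 0, 0], 0.2],
    [[0, 0, 0.2], [0, 0, 0], 0.2],
    [[0, 0, 0], [0, 0, 0], 0.2],
    [[0, 0, 0], [0, 0, 0], 0.2],
    [[0, 0, 0], [0, 0, 0], 0.2]
  ]
}}

```text
clock: 9.37
ee_pos: [427.3, -82.1, 147.5]
ee_rot: [[-0.999, 0.035, -0.002], [0.035, 0.999, 0.0], [0.002, 0.0, -1.0]]
force: [-0.3, -0.8, 1.1]
finger_gap: 51.1
grip_force: 0.0
```

```bash
python3 go.py 428 -82.5 76 -2; python3 - <<'E'
from h import *
a=ctrl.camera("top");cv2.imwrite("pics/top2.png",a)
m=mask(a,"red",(435,195,35,30));print(len(m),m.mean(0),atz("top",m.mean(0),50))
E
```

```text
t 9.37 pos [427.346 -82.133 147.471] gap 51.1 F [-0.273 -0.775  1.085] turn [ 0.    -0.003 -0.   ] rows 0.01224614787108234 shift [-0.004 -0.002  0.476] rows 1.71403501336132
q [-27.861  -1.039  32.91  119.919   0.647  61.042  92.726]
34 [452.38235294 208.76470588] [ 451.67246038 -409.99534069   50.        ]
```

>>> {"fn": "arm_command", "kwargs": {
  "deltas": [
    [[-0.004, -0.002, 0.1], [0, 0, 0], 0.2],
    [[0, 0, 0.15], [0, 0, 0], 0.2],
    [[0, 0, 0.15], [0, 0, 0], 0.2],
    [[0, 0, 0.07], [0, 0, 0], 0.2],
    [[0, 0, 0], [0, 0, 0], 0.2],
    [[0, 0, 0], [0, 0, 0], -1],
    [[0, 0, 0], [0, 0, 0], -1],
    [[0, 0, 0], [0, 0, 0], -1],
    [[0, 0, 0], [0, 0, 0], -1],
    [[0, 0, 0], [0, 0, 0], -1]
  ]
}}

```text
clock: 10.25
ee_pos: [428.9, -82.4, 77.5]
ee_rot: [[-0.999, 0.035, 0.001], [0.035, 0.999, 0.001], [-0.001, 0.001, -1.0]]
force: [-0.0, -1.4, 7.2]
finger_gap: 11.8
grip_force: 59.9
```

>>> {"fn": "arm_command", "kwargs": {
  "deltas": [
    [[0, 0, 0], [0, 0, 0], -1],
    [[0, 0, 0], [0, 0, 0], -1],
    [[0, 0, 0], [0, 0, 0], -1]
  ]
}}

```text
clock: 10.5
ee_pos: [428.9, -82.5, 77.5]
ee_rot: [[-0.999, 0.035, 0.001], [0.035, 0.999, 0.001], [-0.001, 0.001, -1.0]]
force: [-0.1, -0.9, 7.9]
finger_gap: 12.2
grip_force: 59.9
```

>>> {"fn": "arm_command", "kwargs": {
  "deltas": [
    [[0, 0, -0.05], [0, 0, 0], -1],
    [[0, 0, -0.15], [0, 0, 0], -1],
    [[0, 0, -0.25], [0, 0, 0], -1],
    [[0, 0, -0.25], [0, 0, 0], -1],
    [[0, 0, -0.2], [0, 0, 0], -1],
    [[0, 0, -0.05], [0, 0, 0], -1],
    [[0, 0, 0], [0, 0, 0], -1],
    [[0, 0, 0], [0, 0, 0], -1],
    [[0, 0, 0], [0, 0, 0], -1]
  ]
}}

```text
clock: 11.25
ee_pos: [427.2, -82.3, 217.6]
ee_rot: [[-0.999, 0.035, -0.003], [0.035, 0.999, 0.0], [0.003, 0.0, -1.0]]
force: [0.2, 0.7, -0.8]
finger_gap: 12.2
grip_force: 58.9
```

```bash
python3 go.py 451.2 -410.5 160 -20; python3 - <<'E'
from h import *
b=ctrl.camera("side")
z=lambda i,x,y,w,h,s:cv2.resize(i[y:y+h,x:x+w],None,fx=s,fy=s,interpolation=cv2.INTER_CUBIC)
cv2.imwrite("pics/c2.png",z(b,280,100,100,100,5))
E
```

```text
t 11.25 pos [427.162 -82.31  217.56 ] gap 12.2 F [ 0.215  0.667 -0.764] turn [-0.001 -0.006  0.629] rows 2.515540599790435 shift [-0.899 -2.001  0.384] rows 8.011160811496802
q [-28.911  -6.212  32.236 114.864   3.502  70.611  90.007]
```

View pics/c2.png

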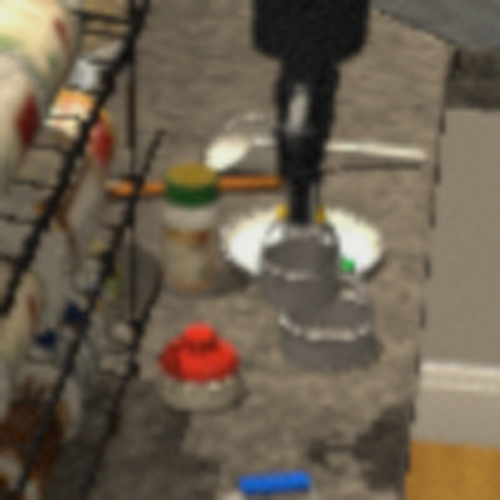

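The yellow cutter hangs level, gripped mid-bar, with its ring at about crop (298,270).

>>> {"fn": "arm_command", "kwargs": {
  "deltas": [
    [[0, 0, 0], [0, 0, 0.21], -1],
    [[0, 0, 0], [0, 0, 0.21], -1],
    [[-0.05, -0.1, 0], [0, 0, 0.209], -1],
    [[-0.1, -0.223, 0], [0, 0, 0], -1],
    [[-0.1, -0.223, 0], [0, 0, 0], -1],
    [[-0.1, -0.223, 0], [0, 0, 0], -1],
    [[-0.1, -0.223, 0], [0, 0, 0], -1],
    [[-0.1, -0.223, 0], [0, 0, 0], -1],
    [[-0.1, -0.223, 0], [0, 0, 0], -1],
    [[-0.1, -0.223, 0], [0, 0, 0], -1]
  ]
}}

```text
clock: 12.13
ee_pos: [449.7, -356.1, 217.3]
ee_rot: [[-0.94, 0.342, -0.003], [0.342, 0.94, 0.001], [0.003, -0.0, -1.0]]
force: [0.3, -0.2, -0.1]
finger_gap: 12.1
grip_force: 58.9
```

>>> {"fn": "arm_command", "kwargs": {
  "deltas": [
    [[-0.1, -0.223, 0.1], [0, 0, 0], -1],
    [[-0.04, -0.11, 0.2], [0, 0, 0], -1],
    [[0, 0, 0.1], [0, 0, 0], -1],
    [[0, 0, 0], [0, 0, 0], -1],
    [[0, 0, 0], [0, 0, 0], -1],
    [[0, 0, 0], [0, 0, 0], -1]
  ]
}}

```text
clock: 12.63
ee_pos: [453.2, -408.4, 159.3]
ee_rot: [[-0.94, 0.342, -0.001], [0.342, 0.94, 0.0], [0.001, 0.0, -1.0]]
force: [-0.4, -0.9, -0.6]
finger_gap: 12.2
grip_force: 58.9
```

```bash
python3 go.py 451.2 -410.5 80.5 -20
```

```text
t 12.63 pos [ 453.154 -408.385  159.271] gap 12.2 F [-0.375 -0.887 -0.647] turn [ 0.    -0.002  0.001] rows 0.00831447200669351 shift [ 0.007 -0.018  0.525] rows 1.8902479524367546
q [  2.457  26.334  45.835  94.756 -20.117  67.569 123.158]
```

>>> {"fn": "arm_command", "kwargs": {
  "deltas": [
    [[0.007, -0.018, 0.05], [0, 0, 0], -1],
    [[0, 0, 0.07], [0, 0, 0], -1],
    [[0, 0, 0.07], [0, 0, 0], -1],
    [[0, 0, 0.07], [0, 0, 0], -1],
    [[0, 0, 0.07], [0, 0, 0], -1],
    [[0, 0, 0.07], [0, 0, 0], -1],
    [[0, 0, 0.06], [0, 0, 0], -1],
    [[0, 0, 0.04], [0, 0, 0], -1],
    [[0, 0, 0.015], [0, 0, 0], -1],
    [[0, 0, 0], [0, 0, 0], -1]
  ]
}}

```text
clock: 13.47
ee_pos: [450.6, -411.2, 81.2]
ee_rot: [[-0.939, 0.343, -0.001], [0.343, 0.939, 0.0], [0.001, -0.0, -1.0]]
force: [0.1, 0.6, -0.6]
finger_gap: 12.6
grip_force: 58.9
```

>>> {"fn": "arm_command", "kwargs": {
  "deltas": [
    [[0, 0, 0], [0, 0, 0], -1],
    [[0, 0, 0], [0, 0, 0], -1]
  ]
}}

```text
clock: 13.63
ee_pos: [451.0, -411.1, 81.8]
ee_rot: [[-0.94, 0.342, -0.0], [0.342, 0.94, 0.0], [0.0, 0.0, -1.0]]
force: [-0.3, -0.3, -1.2]
finger_gap: 12.1
grip_force: 58.9
```

```bash
python3 go.py 451.2 -410.5 80.5 -20
```

```text
t 13.63 pos [ 451.026 -411.058   81.818] gap 12.1 F [-0.267 -0.29  -1.243] turn [ 0.    -0.001 -0.   ] rows 0.003688936924162223 shift [0.    0.004 0.009] rows 0.03456752197615525
q [  5.152  31.461  42.846  98.356 -24.221  59.851 126.235]
```

>>> {"fn": "arm_command", "kwargs": {
  "deltas": [
    [[0, 0, 0.011], [0, 0, 0], -1],
    [[0, 0, 0], [0, 0, 0], -1],
    [[0, 0, 0], [0, 0, 0], 0],
    [[0, 0, 0], [0, 0, 0], 0],
    [[0, 0, 0], [0, 0, 0], 0],
    [[0, 0, 0], [0, 0, 0], 0],
    [[0, 0, -0.02], [0, 0, 0], 0],
    [[0, 0, -0.05], [0, 0, 0], 0],
    [[0, 0, -0.15], [0, 0, 0], 0],
    [[0, 0, -0.25], [0, 0, 0], 0]
  ]
}}

```text
clock: 14.47
ee_pos: [449.5, -409.6, 148.7]
ee_rot: [[-0.94, 0.342, -0.006], [0.342, 0.94, 0.003], [0.006, 0.001, -1.0]]
force: [0.8, -0.7, -0.1]
finger_gap: 42.8
grip_force: 0.0
```

>>> {"fn": "arm_command", "kwargs": {
  "deltas": [
    [[0, 0, -0.2], [0, 0, 0], 0],
    [[0, 0, -0.1], [0, 0, 0], 0],
    [[0, 0, 0], [0, 0, 0], 0]
  ]
}}

```text
clock: 14.72
ee_pos: [451.9, -412.6, 200.0]
ee_rot: [[-0.939, 0.343, 0.004], [0.343, 0.939, -0.003], [-0.005, -0.001, -1.0]]
force: [-0.5, -0.0, 0.2]
finger_gap: 42.5
grip_force: 0.0
```

```bash
python3 go.py 416 -251 170 -16
```

```text
t 14.72 pos [ 451.938 -412.579  200.014] gap 42.5 F [-0.472 -0.017  0.15 ] turn [-0.003  0.01  -0.141] rows 0.5657514665265437 shift [0.527 0.969 0.2  ] rows 4.034216499740842
q [  1.811  24.134  47.184  92.235 -18.513  71.451 122.324]
```

>>> {"fn": "arm_command", "kwargs": {
  "deltas": [
    [[0, 0, 0], [0, 0, -0.14], 0.2],
    [[0.1, 0.19, 0], [0, 0, 0], 0.2],
    [[0.11, 0.2, 0], [0, 0, 0], 0.2],
    [[0.11, 0.2, 0], [0, 0, 0], 0.2],
    [[0.11, 0.2, 0.1], [0, 0, 0], 0.2],
    [[0.097, 0.179, 0.1], [0, 0, 0], 0.2],
    [[0, 0, 0.1], [0, 0, 0], 0.2],
    [[0, 0, 0], [0, 0, 0], 0.2],
    [[0, 0, 0], [0, 0, 0], 0.2],
    [[0, 0, 0], [0, 0, 0], 0.2]
  ]
}}

```text
clock: 15.55
ee_pos: [415.1, -250.7, 151.2]
ee_rot: [[-0.961, 0.277, -0.0], [0.277, 0.961, -0.001], [0.0, -0.001, -1.0]]
force: [0.0, -0.2, 0.5]
finger_gap: 51.3
grip_force: 0.0
```

```bash
python3 go.py 416 -251 93 -16; python3 - <<'E'
from h import *
a=ctrl.camera("top")
m=mask(a,"yellow",(435,195,35,30));print(len(m),m.mean(0),atz("top",m.mean(0),66))
E
```

```text
t 15.55 pos [ 415.128 -250.687  151.224] gap 51.3 F [ 0.038 -0.218  0.506] turn [-0.001 -0.001 -0.003] rows 0.013770620286562327 shift [-0.006 -0.     0.388] rows 1.3964402204790276
q [-17.286   7.083  46.248 113.621  -5.762  61.598 105.403]Traceback (most recent call last):
  File "<stdin>", line 3, in <module>
  File "h.py", line 18, in mask
    k=1+np.argmax(st[1:,4]);ys,xs=np.where(l==k);return np.c_[xs+x,ys+y].astype(float)
        ~~~~~~~~~^^^^^^^^^^
    return _wrapfunc(a, 'argmax', axis=axis, out=out, **kwds)
    return bound(*args, **kwds)
ValueError: attempt to get argmax of an empty sequence
```

>>> {"fn": "arm_command", "kwargs": {
  "deltas": [
    [[-0.006, 0, 0.08], [0, 0, 0], 0.2],
    [[0, 0, 0.12], [0, 0, 0], 0.2],
    [[0, 0, 0.12], [0, 0, 0], 0.2],
    [[0, 0, 0.06], [0, 0, 0], 0.2],
    [[0, 0, 0], [0, 0, 0], 0.2],
    [[0, 0, 0], [0, 0, 0], -1],
    [[0, 0, 0], [0, 0, 0], -1],
    [[0, 0, 0], [0, 0, 0], -1],
    [[0, 0, 0], [0, 0, 0], -1],
    [[0, 0, 0], [0, 0, 0], -1]
  ]
}}

```text
clock: 16.43
ee_pos: [416.3, -250.1, 94.3]
ee_rot: [[-0.961, 0.276, 0.001], [0.276, 0.961, -0.0], [-0.001, 0.0, -1.0]]
force: [-1.5, -1.6, 4.9]
finger_gap: 11.7
grip_force: 60.3
```

>>> {"fn": "arm_command", "kwargs": {
  "deltas": [
    [[0, 0, 0], [0, 0, 0], -1],
    [[0, 0, 0], [0, 0, 0], -1],
    [[0, 0, 0], [0, 0, 0], -1]
  ]
}}

```text
clock: 16.68
ee_pos: [416.3, -250.2, 94.2]
ee_rot: [[-0.961, 0.276, 0.001], [0.276, 0.961, -0.0], [-0.001, -0.0, -1.0]]
force: [0.3, -1.6, 5.9]
finger_gap: 12.1
grip_force: 60.5
```

>>> {"fn": "arm_command", "kwargs": {
  "deltas": [
    [[0, 0, -0.05], [0, 0, 0], -1],
    [[0, 0, -0.15], [0, 0, 0], -1],
    [[0, 0, -0.25], [0, 0, 0], -1],
    [[0, 0, -0.25], [0, 0, 0], -1],
    [[0, 0, -0.2], [0, 0, 0], -1],
    [[0, 0, -0.05], [0, 0, 0], -1],
    [[0, 0, 0], [0, 0, 0], -1],
    [[0, 0, 0], [0, 0, 0], -1]
  ]
}}

```text
clock: 17.35
ee_pos: [415.7, -249.4, 235.5]
ee_rot: [[-0.961, 0.275, -0.001], [0.275, 0.961, 0.001], [0.001, 0.001, -1.0]]
force: [-0.4, 0.1, -0.9]
finger_gap: 12.0
grip_force: 59.6
```

```bash
python3 go.py 451 -410.8 200 -20; python3 - <<'E'
from h import *
b=ctrl.camera("side");a=ctrl.camera("top")
z=lambda i,x,y,w,h,s:cv2.resize(i[y:y+h,x:x+w],None,fx=s,fy=s,interpolation=cv2.INTER_CUBIC)
cv2.imwrite("pics/c3.png",cv2.hconcat([z(b,300,100,70,100,5),z(a,390,170,90,100,5)]))
E
```

```text
t 17.35 pos [ 415.687 -249.373  235.487] gap 12.0 F [-0.391  0.148 -0.872] turn [ 0.002 -0.002  0.14 ] rows 0.5620306667761829 shift [-0.589 -0.931  0.237] rows 4.053051546640502
q [-20.027   0.273  46.536 107.67   -0.244  72.216 100.606]
```

View pics/c3.png

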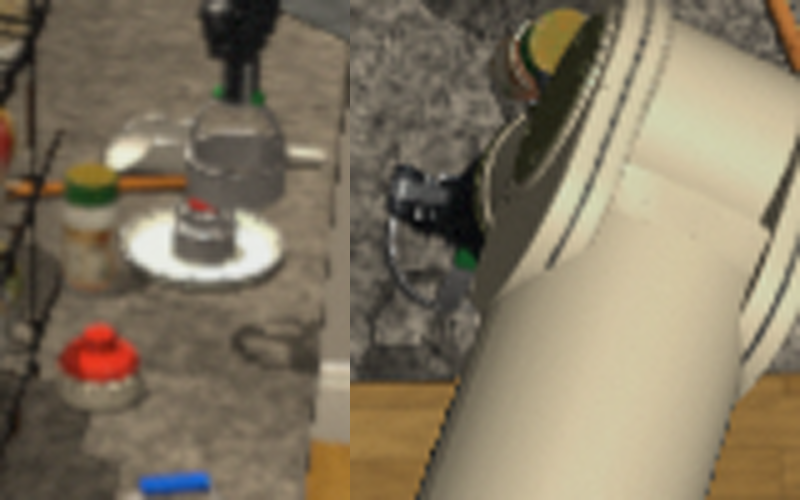

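The green cutter hangs level. On the dish the yellow ring stands with the red bar inside it, at about crop (205,235), looking centred. I'll carry green over.

>>> {"fn": "arm_command", "kwargs": {
  "deltas": [
    [[0, 0, 0], [0, 0, 0.14], -1],
    [[-0.07, -0.1, 0], [0, 0, 0], -1],
    [[-0.12, -0.19, 0], [0, 0, 0], -1],
    [[-0.12, -0.19, 0], [0, 0, 0], -1],
    [[-0.12, -0.19, 0], [0, 0, 0], -1],
    [[-0.1, -0.16, 0.1], [0, 0, 0], -1],
    [[-0.06, -0.1, 0.14], [0, 0, 0], -1],
    [[0, 0, 0.1], [0, 0, 0], -1],
    [[0, 0, 0], [0, 0, 0], -1],
    [[0, 0, 0], [0, 0, 0], -1]
  ]
}}

```text
clock: 18.28
ee_pos: [450.3, -410.5, 183.1]
ee_rot: [[-0.939, 0.343, -0.005], [0.343, 0.939, 0.002], [0.005, 0.0, -1.0]]
force: [0.2, 0.2, -0.0]
finger_gap: 12.2
grip_force: 59.6
```

>>> {"fn": "arm_command", "kwargs": {
  "deltas": [
    [[0, 0, 0], [0, 0, 0], -1],
    [[0, 0, 0], [0, 0, 0], -1]
  ]
}}

```text
clock: 18.45
ee_pos: [451.8, -410.8, 185.8]
ee_rot: [[-0.94, 0.341, 0.0], [0.341, 0.94, 0.0], [-0.0, 0.0, -1.0]]
force: [0.5, -0.3, -0.2]
finger_gap: 12.0
grip_force: 59.6
```

```bash
python3 go.py 451 -410.8 97.3 -20
```

```text
t 18.45 pos [ 451.755 -410.753  185.79 ] gap 12.0 F [ 0.453 -0.301 -0.182] turn [0.001 0.001 0.001] rows 0.005721858692510296 shift [ 0.005 -0.002  0.59 ] rows 2.1221284507528058
q [  0.314  25.735  49.312  93.2   -20.458  70.549 123.763]
```

>>> {"fn": "arm_command", "kwargs": {
  "deltas": [
    [[0.003, 0, 0.05], [0, 0, 0], -1],
    [[0, 0, 0.08], [0, 0, 0], -1],
    [[0, 0, 0.08], [0, 0, 0], -1],
    [[0, 0, 0.08], [0, 0, 0], -1],
    [[0, 0, 0.08], [0, 0, 0], -1],
    [[0, 0, 0.07], [0, 0, 0], -1],
    [[0, 0, 0.06], [0, 0, 0], -1],
    [[0, 0, 0.05], [0, 0, 0], -1],
    [[0, 0, 0.025], [0, 0, 0], -1],
    [[0, 0, 0], [0, 0, 0], -1]
  ]
}}

```text
clock: 19.28
ee_pos: [450.5, -411.2, 98.1]
ee_rot: [[-0.939, 0.343, -0.001], [0.343, 0.939, 0.0], [0.001, -0.0, -1.0]]
force: [0.7, -0.1, -1.1]
finger_gap: 12.1
grip_force: 59.6
```

>>> {"fn": "arm_command", "kwargs": {
  "deltas": [
    [[0, 0, 0], [0, 0, 0], -1],
    [[0, 0, 0], [0, 0, 0], -1],
    [[0, 0, 0], [0, 0, 0], -1]
  ]
}}

```text
clock: 19.53
ee_pos: [451.0, -411.0, 99.0]
ee_rot: [[-0.94, 0.342, -0.0], [0.342, 0.94, 0.0], [0.0, 0.0, -1.0]]
force: [-0.1, 0.4, -1.3]
finger_gap: 12.5
grip_force: 59.6
```

```bash
python3 go.py 451 -410.8 97.3 -20
```

```text
t 19.53 pos [ 451.025 -410.96    99.037] gap 12.5 F [-0.071  0.396 -1.25 ] turn [ 0.    -0.001 -0.   ] rows 0.002703201401154866 shift [0.001 0.001 0.012] rows 0.04183674260064175
q [  2.931  31.075  45.975  97.783 -24.885  61.893 126.805]
```

>>> {"fn": "arm_command", "kwargs": {
  "deltas": [
    [[0, 0, 0.013], [0, 0, 0], -1],
    [[0, 0, 0], [0, 0, 0], -1],
    [[0, 0, 0], [0, 0, 0], 0],
    [[0, 0, 0], [0, 0, 0], 0],
    [[0, 0, 0], [0, 0, 0], 0],
    [[0, 0, 0], [0, 0, 0], 0],
    [[0, 0, -0.02], [0, 0, 0], 0],
    [[0, 0, -0.05], [0, 0, 0], 0],
    [[0, 0, -0.15], [0, 0, 0], 0],
    [[0, 0, -0.25], [0, 0, 0], 0]
  ]
}}

```text
clock: 20.37
ee_pos: [449.6, -409.5, 165.6]
ee_rot: [[-0.94, 0.342, -0.006], [0.342, 0.94, 0.003], [0.006, 0.001, -1.0]]
force: [1.3, 0.1, 0.7]
finger_gap: 42.7
grip_force: 0.0
```

>>> {"fn": "arm_command", "kwargs": {
  "deltas": [
    [[0, 0, -0.15], [0, 0, 0], 0],
    [[0, 0, -0.05], [0, 0, 0], 0],
    [[0, 0, 0], [0, 0, 0], 0]
  ]
}}

```text
clock: 20.62
ee_pos: [451.6, -411.8, 199.8]
ee_rot: [[-0.94, 0.342, 0.003], [0.342, 0.94, -0.002], [-0.003, -0.001, -1.0]]
force: [0.0, 0.4, -0.3]
finger_gap: 42.7
grip_force: 0.0
```

```bash
python3 go.py 421.5 89.5 200 -20
```

```text
t 20.62 pos [ 451.565 -411.842  199.836] gap 42.7 F [ 0.016  0.381 -0.281] turn [-0.001  0.006 -0.001] rows 0.025390661009186834 shift [ 1.331  3.072 -0.001] rows 12.044189318591235
q [  0.002  24.981  49.834  92.335 -19.912  71.829 123.408]
```

>>> {"fn": "arm_command", "kwargs": {
  "deltas": [
    [[0.1, 0.236, 0], [0, 0, 0], 0.2],
    [[0.1, 0.236, 0], [0, 0, 0], 0.2],
    [[0.1, 0.236, 0], [0, 0, 0], 0.2],
    [[0.1, 0.236, 0], [0, 0, 0], 0.2],
    [[0.1, 0.236, 0], [0, 0, 0], 0.2],
    [[0.1, 0.236, 0], [0, 0, 0], 0.2],
    [[0.1, 0.236, 0], [0, 0, 0], 0.2],
    [[0.1, 0.236, 0], [0, 0, 0], 0.2],
    [[0.1, 0.236, 0], [0, 0, 0], 0.2],
    [[0.1, 0.236, 0], [0, 0, 0], 0.2]
  ]
}}

```text
clock: 21.45
ee_pos: [429.9, -24.9, 196.6]
ee_rot: [[-0.94, 0.342, -0.002], [0.342, 0.94, 0.001], [0.002, 0.0, -1.0]]
force: [1.2, -0.0, 0.4]
finger_gap: 51.2
grip_force: 0.0
```

>>> {"fn": "arm_command", "kwargs": {
  "deltas": [
    [[0.11, 0.236, 0], [0, 0, 0], 0.2],
    [[0.11, 0.236, 0], [0, 0, 0], 0.2],
    [[0.11, 0.24, 0], [0, 0, 0], 0.2],
    [[0, 0, 0], [0, 0, -0.22], 0.2],
    [[0, 0, 0], [0, 0, -0.22], 0.2],
    [[0, 0, 0], [0, 0, -0.22], 0.2],
    [[0, 0, 0], [0, 0, -0.22], 0.2],
    [[0, 0, 0], [0, 0, -0.22], 0.2],
    [[0, 0, 0], [0, 0, -0.22], 0.2],
    [[0, 0, 0], [0, 0, 0], 0.2]
  ]
}}

```text
clock: 22.28
ee_pos: [420.4, 90.3, 196.4]
ee_rot: [[-0.95, -0.311, -0.002], [-0.311, 0.95, -0.0], [0.002, 0.0, -1.0]]
force: [0.3, 0.5, 0.9]
finger_gap: 51.2
grip_force: 0.0
```

```bash
python3 go.py 421.5 89.5 109 18; python3 - <<'E'
from h import *
a=ctrl.camera("top");b=ctrl.camera("side")
z=lambda i,x,y,w,h,s:cv2.resize(i[y:y+h,x:x+w],None,fx=s,fy=s,interpolation=cv2.INTER_CUBIC)
cv2.imwrite("pics/c4.png",cv2.hconcat([z(b,300,120,70,60,6),z(a,420,180,60,60,6)]))
m=mask(a,"green",(435,195,35,30));print(len(m),m.mean(0),atz("top",m.mean(0),84))
E
```

```text
t 22.28 pos [420.399  90.262 196.39 ] gap 51.2 F [0.292 0.505 0.947] turn [ 0.001 -0.005  0.004] rows 0.026856490516284928 shift [-0.005 -0.007  0.583] rows 2.095923991918694
q [-48.863  -5.379  29.545 117.044   2.83   67.803  87.626]
53 [456.18867925 208.22641509] [ 449.65948856 -410.7481745    84.        ]
```

View pics/c4.png

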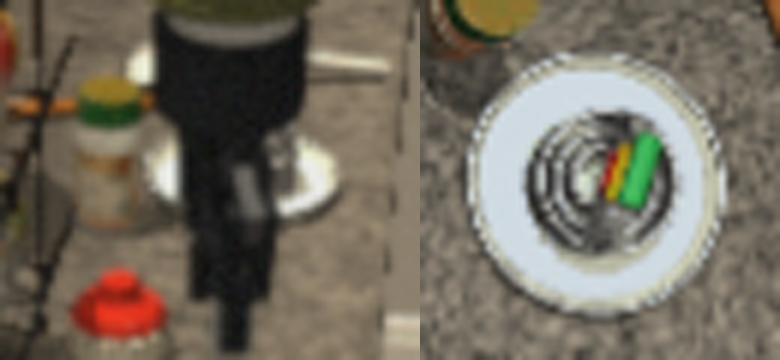

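The top view shows three concentric rings centred at about crop (600,183), at the dish's centre, with the red, yellow and green bars stepping outward by parallax alone. Next I'll grasp blue.

>>> {"fn": "arm_command", "kwargs": {
  "deltas": [
    [[-0.005, -0.005, 0.1], [0, 0, 0], 0.2],
    [[0, 0, 0.17], [0, 0, 0], 0.2],
    [[0, 0, 0.17], [0, 0, 0], 0.2],
    [[0, 0, 0.1], [0, 0, 0], 0.2],
    [[0, 0, 0.04], [0, 0, 0], 0.2],
    [[0, 0, 0], [0, 0, 0], -1],
    [[0, 0, 0], [0, 0, 0], -1],
    [[0, 0, 0], [0, 0, 0], -1],
    [[0, 0, 0], [0, 0, 0], -1],
    [[0, 0, 0], [0, 0, 0], -1]
  ]
}}

```text
clock: 23.22
ee_pos: [422.7, 90.0, 111.4]
ee_rot: [[-0.952, -0.305, 0.001], [-0.305, 0.952, 0.001], [-0.001, 0.001, -1.0]]
force: [0.2, -1.9, 2.8]
finger_gap: 11.3
grip_force: 60.7
```

>>> {"fn": "arm_command", "kwargs": {
  "deltas": [
    [[0, 0, 0], [0, 0, 0], -1],
    [[0, 0, 0], [0, 0, 0], -1],
    [[0, 0, 0], [0, 0, 0], -1]
  ]
}}

```text
clock: 23.47
ee_pos: [422.8, 89.9, 111.2]
ee_rot: [[-0.952, -0.305, 0.001], [-0.305, 0.952, 0.001], [-0.001, 0.001, -1.0]]
force: [0.2, -2.0, 6.1]
finger_gap: 12.1
grip_force: 61.1
```

>>> {"fn": "arm_command", "kwargs": {
  "deltas": [
    [[0, 0, -0.05], [0, 0, 0], -1],
    [[0, 0, -0.15], [0, 0, 0], -1],
    [[0, 0, -0.25], [0, 0, 0], -1],
    [[0, 0, -0.25], [0, 0, 0], -1],
    [[0, 0, -0.2], [0, 0, 0], -1],
    [[0, 0, -0.05], [0, 0, 0], -1],
    [[0, 0, 0], [0, 0, 0], -1],
    [[0, 0, 0], [0, 0, 0], -1]
  ]
}}

```text
clock: 24.13
ee_pos: [421.7, 89.8, 252.4]
ee_rot: [[-0.952, -0.306, -0.001], [-0.306, 0.952, 0.001], [0.001, 0.001, -1.0]]
force: [-1.0, -1.0, -1.3]
finger_gap: 11.8
grip_force: 60.2
```

```bash
python3 go.py 451 -410.8 245 -20
```

```text
t 24.13 pos [421.677  89.807 252.37 ] gap 11.8 F [-1.009 -1.025 -1.301] turn [ 0.001 -0.003  1.32 ] rows 5.281453485334651 shift [-1.325 -3.069  0.049] rows 12.026837573337847
q [-49.416  -8.35   28.989 112.364   4.115  75.054  86.06 ]
```

>>> {"fn": "arm_command", "kwargs": {
  "deltas": [
    [[0, 0, 0], [0, 0, 0.22], -1],
    [[0, 0, 0], [0, 0, 0.22], -1],
    [[0, 0, 0], [0, 0, 0.22], -1],
    [[0, 0, 0], [0, 0, 0.22], -1],
    [[0, 0, 0], [0, 0, 0.22], -1],
    [[-0.05, -0.116, 0], [0, 0, 0.22], -1],
    [[-0.1, -0.232, 0], [0, 0, 0], -1],
    [[-0.1, -0.232, 0], [0, 0, 0], -1],
    [[-0.1, -0.232, 0], [0, 0, 0], -1],
    [[-0.1, -0.232, 0], [0, 0, 0], -1]
  ]
}}

```text
clock: 24.97
ee_pos: [432.7, -81.9, 251.0]
ee_rot: [[-0.94, 0.342, -0.004], [0.342, 0.94, 0.0], [0.004, -0.001, -1.0]]
force: [1.4, 1.1, -1.3]
finger_gap: 11.7
grip_force: 60.2
```

>>> {"fn": "arm_command", "kwargs": {
  "deltas": [
    [[-0.1, -0.232, 0], [0, 0, 0], -1],
    [[-0.1, -0.232, 0], [0, 0, 0], -1],
    [[-0.1, -0.232, 0], [0, 0, 0], -1],
    [[-0.1, -0.232, 0], [0, 0, 0], -1],
    [[-0.1, -0.232, 0], [0, 0, 0], -1],
    [[-0.1, -0.232, 0], [0, 0, 0], -1],
    [[-0.1, -0.232, 0], [0, 0, 0], -1],
    [[-0.1, -0.2, 0], [0, 0, 0], -1],
    [[-0.08, -0.12, 0], [0, 0, 0], -1],
    [[0, 0, 0], [0, 0, 0], -1]
  ]
}}

```text
clock: 25.8
ee_pos: [456.0, -403.4, 249.9]
ee_rot: [[-0.938, 0.347, -0.006], [0.347, 0.938, -0.001], [0.005, -0.003, -1.0]]
force: [0.4, -0.1, -0.8]
finger_gap: 12.0
grip_force: 60.2
```

>>> {"fn": "arm_command", "kwargs": {
  "deltas": [
    [[0, 0, 0], [0, 0, 0], -1],
    [[0, 0, 0], [0, 0, 0], -1],
    [[0, 0, 0], [0, 0, 0], -1]
  ]
}}

```text
clock: 26.05
ee_pos: [458.3, -398.0, 251.9]
ee_rot: [[-0.94, 0.341, -0.002], [0.341, 0.94, 0.002], [0.002, 0.001, -1.0]]
force: [0.5, 0.5, -0.1]
finger_gap: 11.9
grip_force: 60.2
```

```bash
python3 go.py 451.5 -410.8 114.3 -20
```

```text
t 26.05 pos [ 458.302 -398.002  251.905] gap 11.9 F [ 0.511  0.496 -0.135] turn [ 0.002 -0.004  0.002] rows 0.020728877636781353 shift [ 0.013 -0.096  0.917] rows 3.318132949813374
q [ -5.947  24.171  56.606  88.983 -20.45   78.066 122.715]
```

Line up horizontally first and lower part way.

>>> {"fn": "arm_command", "kwargs": {
  "deltas": [
    [[0.007, -0.05, 0.05], [0, 0, 0], -1],
    [[0.007, -0.046, 0.1], [0, 0, 0], -1],
    [[0, 0, 0.1], [0, 0, 0], -1],
    [[0, 0, 0.05], [0, 0, 0], -1],
    [[0, 0, 0], [0, 0, 0], -1],
    [[0, 0, 0], [0, 0, 0], -1],
    [[0, 0, 0], [0, 0, 0], -1]
  ]
}}

```text
clock: 26.63
ee_pos: [451.7, -412.2, 208.4]
ee_rot: [[-0.94, 0.342, -0.0], [0.342, 0.94, -0.0], [-0.0, -0.0, -1.0]]
force: [-0.4, -0.7, -0.7]
finger_gap: 12.1
grip_force: 60.2
```

```bash
python3 go.py 451.5 -410.8 114.3 -20
```

```text
t 26.63 pos [ 451.674 -412.155  208.405] gap 12.1 F [-0.422 -0.749 -0.683] turn [-0.     0.     0.001] rows 0.0033201912764998258 shift [0.004 0.008 0.627] rows 2.256963342807685
q [ -3.337  26.666  55.231  91.684 -22.597  73.614 125.541]
```

>>> {"fn": "arm_command", "kwargs": {
  "deltas": [
    [[0.004, 0.008, 0.05], [0, 0, 0], -1],
    [[0, 0, 0.08], [0, 0, 0], -1],
    [[0, 0, 0.08], [0, 0, 0], -1],
    [[0, 0, 0.09], [0, 0, 0], -1],
    [[0, 0, 0.09], [0, 0, 0], -1],
    [[0, 0, 0.08], [0, 0, 0], -1],
    [[0, 0, 0.07], [0, 0, 0], -1],
    [[0, 0, 0.05], [0, 0, 0], -1],
    [[0, 0, 0.025], [0, 0, 0], -1],
    [[0, 0, 0], [0, 0, 0], -1]
  ]
}}

```text
clock: 27.47
ee_pos: [450.6, -411.3, 115.0]
ee_rot: [[-0.939, 0.343, -0.002], [0.343, 0.939, 0.0], [0.001, -0.001, -1.0]]
force: [-0.1, -1.1, -0.7]
finger_gap: 12.0
grip_force: 60.2
```

>>> {"fn": "arm_command", "kwargs": {
  "deltas": [
    [[0, 0, 0], [0, 0, 0], -1],
    [[0, 0, 0], [0, 0, 0], -1],
    [[0, 0, 0], [0, 0, 0], -1]
  ]
}}

```text
clock: 27.72
ee_pos: [451.3, -410.8, 115.7]
ee_rot: [[-0.94, 0.342, -0.0], [0.342, 0.94, 0.0], [0.0, 0.0, -1.0]]
force: [0.3, 0.4, -1.0]
finger_gap: 11.8
grip_force: 60.2
```

```bash
python3 go.py 451.5 -410.8 114.3 -20
```

```text
t 27.72 pos [ 451.33  -410.818  115.713] gap 11.8 F [ 0.324  0.415 -0.989] turn [ 0.    -0.001  0.   ] rows 0.003057435240451084 shift [-0.001  0.     0.009] rows 0.03412690007636593
q [ -0.741  31.866  51.421  97.178 -27.24   64.378 128.615]
```

>>> {"fn": "arm_command", "kwargs": {
  "deltas": [
    [[0, 0, 0.011], [0, 0, 0], -1],
    [[0, 0, 0], [0, 0, 0], -1],
    [[0, 0, 0], [0, 0, 0], 0],
    [[0, 0, 0], [0, 0, 0], 0],
    [[0, 0, 0], [0, 0, 0], 0],
    [[0, 0, 0], [0, 0, 0], 0],
    [[0, 0, -0.02], [0, 0, 0], 0],
    [[0, 0, -0.05], [0, 0, 0], 0],
    [[0, 0, -0.15], [0, 0, 0], 0],
    [[0, 0, -0.25], [0, 0, 0], 0]
  ]
}}

```text
clock: 28.55
ee_pos: [450.0, -409.5, 182.8]
ee_rot: [[-0.94, 0.342, -0.005], [0.342, 0.94, 0.003], [0.006, 0.001, -1.0]]
force: [1.8, 0.5, 0.2]
finger_gap: 42.5
grip_force: 0.0
```

>>> {"fn": "arm_command", "kwargs": {
  "deltas": [
    [[0, 0, -0.2], [0, 0, 0], 0],
    [[0, 0, -0.05], [0, 0, 0], 0],
    [[0, 0, 0], [0, 0, 0], 0]
  ]
}}

```text
clock: 28.8
ee_pos: [451.9, -411.9, 224.9]
ee_rot: [[-0.94, 0.342, 0.003], [0.342, 0.94, -0.002], [-0.004, -0.001, -1.0]]
force: [-0.9, -0.3, 0.2]
finger_gap: 42.6
grip_force: 0.0
```

```bash
python3 go.py 427.3 256.7 230 -20
```

```text
t 28.8 pos [ 451.888 -411.919  224.865] gap 42.6 F [-0.899 -0.255  0.213] turn [-0.002  0.007 -0.001] rows 0.030308574357579138 shift [ 1.679  4.133 -0.034] rows 16.045349419975256
q [ -3.875  25.749  55.879  90.691 -21.918  75.054 124.997]
```

>>> {"fn": "arm_command", "kwargs": {
  "deltas": [
    [[0.093, 0.23, 0], [0, 0, 0], 0.2],
    [[0.093, 0.23, 0], [0, 0, 0], 0.2],
    [[0.093, 0.23, 0], [0, 0, 0], 0.2],
    [[0.093, 0.23, 0], [0, 0, 0], 0.2],
    [[0.093, 0.23, 0], [0, 0, 0], 0.2],
    [[0.093, 0.23, 0], [0, 0, 0], 0.2],
    [[0.093, 0.23, 0], [0, 0, 0], 0.2],
    [[0.093, 0.23, 0], [0, 0, 0], 0.2],
    [[0.093, 0.23, 0], [0, 0, 0], 0.2],
    [[0.093, 0.23, 0], [0, 0, 0], 0.2]
  ]
}}

```text
clock: 29.63
ee_pos: [437.1, -36.8, 221.4]
ee_rot: [[-0.94, 0.341, -0.001], [0.341, 0.94, 0.001], [0.002, 0.001, -1.0]]
force: [0.3, 0.1, 0.4]
finger_gap: 51.0
grip_force: 0.0
```

>>> {"fn": "arm_command", "kwargs": {
  "deltas": [
    [[0.093, 0.23, 0], [0, 0, 0], 0.2],
    [[0.093, 0.23, 0], [0, 0, 0], 0.2],
    [[0.093, 0.23, 0], [0, 0, 0], 0.2],
    [[0.093, 0.23, 0], [0, 0, 0], 0.2],
    [[0.093, 0.23, 0], [0, 0, 0], 0.2],
    [[0.093, 0.23, 0], [0, 0, 0], 0.2],
    [[0.093, 0.23, 0], [0, 0, 0], 0.2],
    [[0.09, 0.22, 0], [0, 0, 0], 0.2],
    [[0, 0, 0], [0, 0, 0], 0.2],
    [[0, 0, 0], [0, 0, 0], 0.2]
  ]
}}

```text
clock: 30.47
ee_pos: [426.4, 258.6, 220.6]
ee_rot: [[-0.941, 0.339, -0.002], [0.339, 0.941, -0.002], [0.002, -0.002, -1.0]]
force: [1.0, -1.5, -0.3]
finger_gap: 51.3
grip_force: 0.0
```

```bash
python3 go.py 427.3 256.7 133 -20; python3 - <<'E'
from h import *
a=ctrl.camera("top");b=ctrl.camera("side")
z=lambda i,x,y,w,h,s:cv2.resize(i[y:y+h,x:x+w],None,fx=s,fy=s,interpolation=cv2.INTER_CUBIC)
cv2.imwrite("pics/c5.png",cv2.hconcat([z(b,300,120,70,60,5),z(a,420,180,60,60,5)]))
m=mask(a,"blue",(435,195,35,30));print(len(m),m.mean(0),atz("top",m.mean(0),100))
E
```

```text
t 30.47 pos [426.427 258.64  220.593] gap 51.3 F [ 0.958 -1.506 -0.259] turn [-0.005 -0.004  0.007] rows 0.03825683567096408 shift [-0.01  -0.01   0.584] rows 2.101162089632309
q [-62.862   3.892  27.747 106.217  -1.922  70.521  35.689]
68 [457.25       207.41176471] [ 450.43758302 -408.72655478  100.        ]
```

View pics/c5.png

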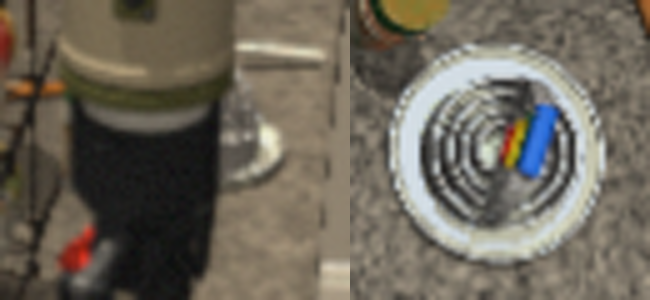

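All four cutters are nested. The blue ring is centred at about crop (499,152), within the dish's outline. Now the cover's knob.

```bash
python3 - <<'E'
from h import *
f=lambda x,y:dn((x-350,y),5,(420,180))
print("blue ring L/R",atz("top",f(420,152),3),atz("top",f(578,152),35),"dish L/R",atz("top",f(390,153),12),atz("top",f(607,153),12))
E
```

```text
blue ring L/R [ 453.55302634 -363.03728614    3.        ] [ 448.45259653 -456.44550776   35.        ] dish L/R [ 452.37532436 -340.78833689   12.        ] [ 449.68506681 -484.04338594   12.        ]
```

>>> {"fn": "arm_command", "kwargs": {
  "deltas": [
    [[-0.006, -0.006, 0.1], [0, 0, 0], 0.2],
    [[0, 0, 0.15], [0, 0, 0], 0.2],
    [[0, 0, 0.15], [0, 0, 0], 0.2],
    [[0, 0, 0.1], [0, 0, 0], 0.2],
    [[0, 0, 0.04], [0, 0, 0], 0.2],
    [[0, 0, 0], [0, 0, 0], 0.2],
    [[0, 0, 0], [0, 0, 0], 0.2],
    [[0, 0, 0], [0, 0, 0], 0.2]
  ]
}}

```text
clock: 31.23
ee_pos: [428.7, 255.9, 142.2]
ee_rot: [[-0.939, 0.343, 0.0], [0.343, 0.939, 0.002], [0.0, 0.002, -1.0]]
force: [-0.2, 0.3, 0.0]
finger_gap: 51.3
grip_force: 0.0
```

```bash
python3 go.py 427.3 256.7 134 -20
```

```text
t 31.23 pos [428.725 255.904 142.17 ] gap 51.3 F [-0.228  0.342  0.05 ] turn [ 0.003 -0.001 -0.002] rows 0.01507409047605985 shift [0.011 0.002 0.054] rows 0.19979789639620663
q [-61.711   8.846  27.945 111.564  -4.824  60.631  38.266]
```

>>> {"fn": "arm_command", "kwargs": {
  "deltas": [
    [[0.008, 0, 0.03], [0.003, 0, 0], 0.2],
    [[0, 0, 0.022], [0, 0, 0], 0.2],
    [[0, 0, 0], [0, 0, 0], -1],
    [[0, 0, 0], [0, 0, 0], -1],
    [[0, 0, 0], [0, 0, 0], -1],
    [[0, 0, 0], [0, 0, 0], -1],
    [[0, 0, 0], [0, 0, 0], -1],
    [[0, 0, 0], [0, 0, 0], -1]
  ]
}}

```text
clock: 31.9
ee_pos: [426.9, 256.4, 133.5]
ee_rot: [[-0.94, 0.342, -0.001], [0.342, 0.94, -0.001], [0.001, -0.001, -1.0]]
force: [-2.5, -1.1, 4.6]
finger_gap: 24.7
grip_force: 59.3
```

>>> {"fn": "arm_command", "kwargs": {
  "deltas": [
    [[0, 0, 0], [0, 0, 0], -1],
    [[0, 0, -0.02], [0, 0, 0], -1],
    [[0, 0, -0.05], [0, 0, 0], -1],
    [[0, 0, -0.1], [0, 0, 0], -1],
    [[0, 0, -0.15], [0, 0, 0], -1],
    [[0, 0, -0.2], [0, 0, 0], -1],
    [[0, 0, -0.2], [0, 0, 0], -1],
    [[0, 0, -0.15], [0, 0, 0], -1],
    [[0, 0, -0.05], [0, 0, 0], -1],
    [[0, 0, 0], [0, 0, 0], -1]
  ]
}}

```text
clock: 32.73
ee_pos: [427.8, 256.8, 272.8]
ee_rot: [[-0.94, 0.342, 0.001], [0.342, 0.94, 0.001], [-0.0, 0.001, -1.0]]
force: [1.1, 0.0, -5.2]
finger_gap: 24.9
grip_force: 59.5
```

```bash
python3 go.py 451 -411.3 280 -20;  python3 - <<'E'
from h import *
b=ctrl.camera("side")
z=lambda i,x,y,w,h,s:cv2.resize(i[y:y+h,x:x+w],None,fx=s,fy=s,interpolation=cv2.INTER_CUBIC)
cv2.imwrite("pics/c6.png",z(b,270,100,120,150,4))
E
```

```text
t 32.73 pos [427.783 256.774 272.815] gap 24.9 F [ 1.148  0.012 -5.204] turn [ 0.003  0.001 -0.001] rows 0.011644777804983063 shift [-1.669 -4.132 -0.048] rows 16.03155760088601
q [-63.345   1.443  27.898 102.058  -0.728  76.593  34.694]
```

View pics/c6.png

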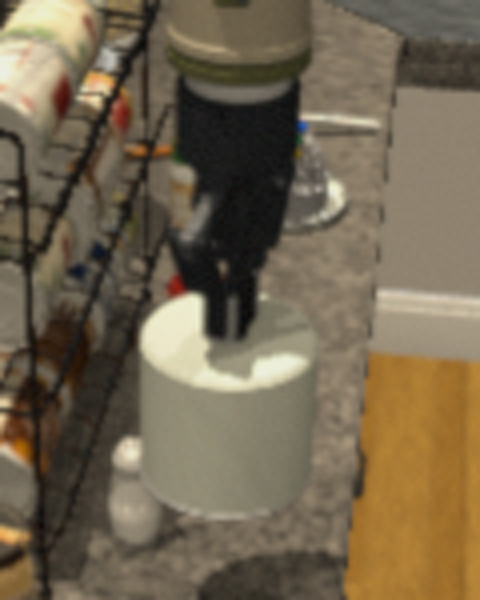

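The cover hangs level by its knob, clear of the counter and the salt shaker. I'll carry it over gently.

>>> {"fn": "arm_command", "kwargs": {
  "deltas": [
    [[-0.016, -0.04, 0], [0, 0, 0], -1],
    [[-0.036, -0.09, 0], [0, 0, 0], -1],
    [[-0.057, -0.14, 0], [0, 0, 0], -1],
    [[-0.073, -0.18, 0], [0, 0, 0], -1],
    [[-0.081, -0.2, 0], [0, 0, 0], -1],
    [[-0.081, -0.2, 0], [0, 0, 0], -1],
    [[-0.081, -0.2, 0], [0, 0, 0], -1],
    [[-0.081, -0.2, 0], [0, 0, 0], -1],
    [[-0.081, -0.2, 0], [0, 0, 0], -1],
    [[-0.081, -0.2, 0], [0, 0, 0], -1]
  ]
}}

```text
clock: 33.62
ee_pos: [435.3, -13.4, 270.2]
ee_rot: [[-0.939, 0.343, -0.003], [0.343, 0.939, -0.001], [0.003, -0.002, -1.0]]
force: [0.9, 0.6, -4.3]
finger_gap: 24.5
grip_force: 59.5
```

>>> {"fn": "arm_command", "kwargs": {
  "deltas": [
    [[-0.081, -0.2, 0], [0, 0, 0], -1],
    [[-0.081, -0.2, 0], [0, 0, 0], -1],
    [[-0.081, -0.2, 0], [0, 0, 0], -1],
    [[-0.081, -0.2, 0], [0, 0, 0], -1],
    [[-0.081, -0.2, 0], [0, 0, 0], -1],
    [[-0.081, -0.2, 0], [0, 0, 0], -1],
    [[-0.081, -0.2, 0], [0, 0, 0], -1],
    [[-0.081, -0.2, 0], [0, 0, 0], -1],
    [[-0.081, -0.2, 0], [0, 0, 0], -1],
    [[-0.081, -0.2, 0], [0, 0, 0], -1]
  ]
}}

```text
clock: 34.45
ee_pos: [446.8, -335.6, 270.2]
ee_rot: [[-0.94, 0.342, -0.004], [0.342, 0.94, -0.0], [0.003, -0.002, -1.0]]
force: [0.6, 1.2, -2.9]
finger_gap: 24.8
grip_force: 59.6
```

>>> {"fn": "arm_command", "kwargs": {
  "deltas": [
    [[-0.077, -0.19, 0], [0, 0, 0], -1],
    [[-0.057, -0.14, 0], [0, 0, 0], -1],
    [[-0.04, -0.1, 0], [0, 0, 0], -1],
    [[-0.02, -0.05, 0], [0, 0, 0], -1],
    [[0, 0, 0], [0, 0, 0], -1],
    [[0, 0, 0], [0, 0, 0], -1],
    [[0, 0, 0], [0, 0, 0], -1],
    [[0, 0, 0], [0, 0, 0], -1]
  ]
}}

```text
clock: 35.12
ee_pos: [450.8, -410.6, 271.6]
ee_rot: [[-0.94, 0.341, -0.001], [0.341, 0.94, -0.0], [0.001, -0.001, -1.0]]
force: [1.1, 1.1, -3.8]
finger_gap: 24.8
grip_force: 59.6
```

```bash
python3 go.py 451 -411.3 137 -20;
```

```text
t 35.12 pos [ 450.803 -410.578  271.62 ] gap 24.8 F [ 1.135  1.105 -3.814] turn [-0.001 -0.003  0.001] rows 0.013339125182360585 shift [-0.003 -0.004  0.897] rows 3.2283354793889405
q [ -7.97   26.493  63.145  87.085 -23.685  81.086 126.483]
```

>>> {"fn": "arm_command", "kwargs": {
  "deltas": [
    [[-0.003, -0.004, 0.04], [0, 0, 0], -1],
    [[0, 0, 0.08], [0, 0, 0], -1],
    [[0, 0, 0.1], [0, 0, 0], -1],
    [[0, 0, 0.1], [0, 0, 0], -1],
    [[0, 0, 0.1], [0, 0, 0], -1],
    [[0, 0, 0.1], [0, 0, 0], -1],
    [[0, 0, 0.1], [0, 0, 0], -1],
    [[0, 0, 0.08], [0, 0, 0], -1],
    [[0, 0, 0.05], [0, 0, 0], -1],
    [[0, 0, 0], [0, 0, 0], -1]
  ]
}}

```text
clock: 35.95
ee_pos: [450.3, -411.4, 157.4]
ee_rot: [[-0.94, 0.342, -0.004], [0.342, 0.94, 0.001], [0.004, -0.001, -1.0]]
force: [-0.5, 0.4, -3.2]
finger_gap: 24.8
grip_force: 59.6
```

>>> {"fn": "arm_command", "kwargs": {
  "deltas": [
    [[0, 0, 0], [0, 0, 0], -1],
    [[0, 0, 0], [0, 0, 0], -1],
    [[0, 0, 0], [0, 0, 0], -1]
  ]
}}

```text
clock: 36.2
ee_pos: [451.2, -412.7, 160.2]
ee_rot: [[-0.94, 0.342, -0.0], [0.342, 0.94, -0.002], [-0.0, -0.002, -1.0]]
force: [-0.7, -0.5, -3.5]
finger_gap: 24.8
grip_force: 59.6
```

```bash
python3 go.py 451 -411.3 137 -20;python3 - <<'E'
from h import *
b=ctrl.camera("side");a=ctrl.camera("top")
z=lambda i,x,y,w,h,s:cv2.resize(i[y:y+h,x:x+w],None,fx=s,fy=s,interpolation=cv2.INTER_CUBIC)
cv2.imwrite("pics/c7.png",z(b,310,100,60,70,8))
E
```

```text
t 36.2 pos [ 451.155 -412.676  160.214] gap 24.8 F [-0.659 -0.548 -3.506] turn [-0.004  0.001 -0.   ] rows 0.014612957251285738 shift [0.004 0.008 0.155] rows 0.557671944270084
q [ -5.267  31.77   58.818  94.923 -28.601  69.767 129.922]
```

View pics/c7.png

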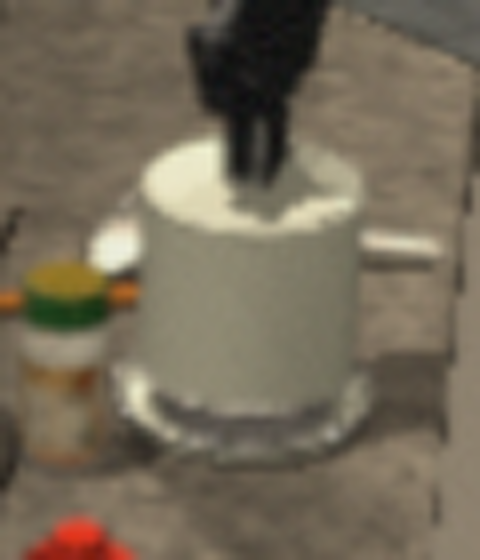

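The cover hangs level above the dish: its wall spans crop x 142–358 and the rim spans 112–370, with about 1 px of that difference due to perspective. Lowering slowly.

>>> {"fn": "arm_command", "kwargs": {
  "deltas": [
    [[0.002, 0.006, 0.02], [-0.003, 0, 0], -1],
    [[0, 0, 0.02], [0, 0, 0], -1],
    [[0, 0, 0.02], [0, 0, 0], -1],
    [[0, 0, 0.02], [0, 0, 0], -1],
    [[0, 0, 0.02], [0, 0, 0], -1],
    [[0, 0, 0.015], [0, 0, 0], -1],
    [[0, 0, 0.01], [0, 0, 0], -1],
    [[0, 0, 0.01], [0, 0, 0], -1],
    [[0, 0, 0], [0, 0, 0], -1],
    [[0, 0, 0], [0, 0, 0], -1]
  ]
}}

```text
clock: 37.13
ee_pos: [450.8, -411.4, 139.1]
ee_rot: [[-0.94, 0.342, -0.001], [0.342, 0.94, 0.0], [0.001, 0.0, -1.0]]
force: [-0.3, -0.0, -4.5]
finger_gap: 25.1
grip_force: 59.6
```

```bash
python3 go.py 451 -411.3 136.5 -20
```

```text
t 37.13 pos [ 450.844 -411.404  139.129] gap 25.1 F [-0.327 -0.018 -4.546] turn [ 0.    -0.002 -0.001] rows 0.008510721178723691 shift [-0.001  0.001  0.018] rows 0.06321295480101363
q [ -4.622  32.924  57.752  96.143 -29.733  67.825 130.624]
```

>>> {"fn": "arm_command", "kwargs": {
  "deltas": [
    [[0, 0, 0.01], [0, 0, 0], -1],
    [[0, 0, 0.008], [0, 0, 0], -1],
    [[0, 0, 0], [0, 0, 0], -1],
    [[0, 0, 0], [0, 0, 0], -1],
    [[0, 0, 0], [0, 0, 0], -1]
  ]
}}

```text
clock: 37.55
ee_pos: [451.0, -411.4, 136.7]
ee_rot: [[-0.94, 0.342, -0.001], [0.342, 0.94, 0.0], [0.001, 0.0, -1.0]]
force: [0.3, 1.0, -0.1]
finger_gap: 24.5
grip_force: 60.1
```

Force has gone to about zero at the expected height, so the cover is seated. Release and rise.

>>> {"fn": "arm_command", "kwargs": {
  "deltas": [
    [[0, 0, 0], [0, 0, 0], 0.2],
    [[0, 0, 0], [0, 0, 0], 0.2],
    [[0, 0, 0], [0, 0, 0], 0.2],
    [[0, 0, 0], [0, 0, 0], 0.2],
    [[0, 0, 0], [0, 0, 0], 0.2],
    [[0, 0, -0.03], [0, 0, 0], 0.2],
    [[0, 0, -0.1], [0, 0, 0], 0.2],
    [[0, 0, -0.2], [0, 0, 0], 0.2],
    [[0, 0, -0.2], [0, 0, 0], 0.2],
    [[0, 0, -0.2], [0, 0, 0], 0.2]
  ]
}}

```text
clock: 38.38
ee_pos: [450.6, -411.4, 247.5]
ee_rot: [[-0.939, 0.343, -0.001], [0.343, 0.939, 0.0], [0.001, -0.0, -1.0]]
force: [1.1, -0.0, 0.6]
finger_gap: 50.8
grip_force: 0.0
```

>>> {"fn": "arm_command", "kwargs": {
  "deltas": [
    [[0.1, 0.23, 0], [0, 0, 0], 0.2],
    [[0.1, 0.23, 0], [0, 0, 0], 0.2],
    [[0.1, 0.23, 0], [0, 0, 0], 0.2],
    [[0.1, 0.23, 0], [0, 0, 0], 0.2],
    [[0.1, 0.23, 0], [0, 0, 0], 0.2],
    [[0.1, 0.23, 0], [0, 0, 0], 0.2],
    [[0.1, 0.23, 0], [0, 0, 0], 0.2],
    [[0.1, 0.23, 0], [0, 0, 0], 0.2],
    [[0.1, 0.23, 0], [0, 0, 0], 0.2],
    [[0.1, 0.2, 0], [0, 0, 0], 0.2]
  ]
}}

```text
clock: 39.22
ee_pos: [428.2, -64.9, 249.0]
ee_rot: [[-0.939, 0.343, 0.001], [0.343, 0.939, 0.002], [-0.0, 0.002, -1.0]]
force: [1.4, 0.6, -0.6]
finger_gap: 51.1
grip_force: 0.0
```

>>> {"fn": "arm_command", "kwargs": {
  "deltas": [
    [[0.05, 0.1, 0], [0, 0, 0], 0.2],
    [[0, 0, 0], [0, 0, 0], 0.2],
    [[0, 0, 0], [0, 0, 0], 0.2],
    [[0, 0, 0], [0, 0, 0], 0.2],
    [[0, 0, 0], [0, 0, 0], 0.2],
    [[0, 0, 0], [0, 0, 0], 0.2]
  ]
}}

```text
clock: 39.72
ee_pos: [426.7, -51.7, 248.2]
ee_rot: [[-0.938, 0.346, -0.001], [0.346, 0.938, -0.0], [0.001, -0.001, -1.0]]
force: [-0.4, 0.3, -0.3]
finger_gap: 51.4
grip_force: 0.0
```

```bash
python3 - <<'E'
from h import *
b=ctrl.camera("side");a=ctrl.camera("top")
z=lambda i,x,y,w,h,s:cv2.resize(i[y:y+h,x:x+w],None,fx=s,fy=s,interpolation=cv2.INTER_CUBIC)
cv2.imwrite("pics/c8.png",cv2.hconcat([z(b,300,110,65,75,6),z(a,420,170,65,75,6)]))
for n,p in(("cover",(451,-411.4,112)),("dish",(451,-411.5,12))):
    for cam in("top","side"):
        c=ctrl.get_calibration(cam);E=np.linalg.inv(c["extrinsics"]);q=E[:3,:3]@p+E[:3,3]
        u=cv2.projectPoints(np.array([[q[0],-q[1],-q[2]]]),np.zeros(3),np.zeros(3),np.array([[c["fx"],0,c["cx"]],[0,c["fy"],c["cy"]],[0,0,1]]),c["dist_coeffs"])[0].ravel()
        print(n,cam,u)
E
```

```text
cover top [459.43074802 206.76861998]
cover side [341.73422108 127.49392535]
dish top [449.11459808 210.21616154]
dish side [340.70430361 148.59368637]
```

View pics/c8.png

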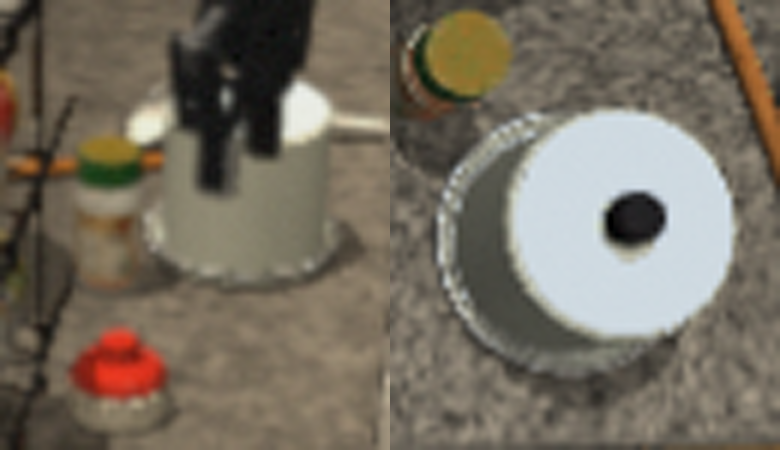

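The cover sits level inside the dish's rim. Its top centre is at about crop (621,224), within 1 px of the predicted position, and the bystanders stand where they were. Handing in.

```bash
python3 -c "
from plant import ctrl
print(ctrl.finish_job())"
```

```text
the job is handed in; nothing more can be done
None
```

The four cutters stand nested in the middle of the dish (red, yellow, green, then blue) with the cover seated level over them inside the rim; the timer, salt shaker and spice jar were not touched, and I handed the job in at about 40 s of the 144 s allowed.

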